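# Hang the dip basket on the spring balancer

## Task

Hang the wire dip basket up to drain: pull the balancer's sprung double hook down beside the basket, swing it in under the basket's bail and let the spring lift the basket clear, so that it hangs quietly at the top of the travel, still over its dish. Work the hook by the orange cup at the end of its boom; do not touch the basket with the robot, do not tip it or shove it and its dish along with the hook, and leave the charcoal block and the red pliers where they are.

Things in the scene. Friction and masses are not known exactly. Their poses are not given: they have to be found in the camera images.
- balancer: Spring balancer stand, fixed: grey base plate 105x130x12 mm, steel column 20 mm thick and 328 mm high with a black cap 34 mm wide. Origin on the column's axis at worktop level, z up; its -x axis (roughly towards the robot) is where the boom points when joint swing is 0. A blue collar slides on the column; above it turns the boom, a 12 mm tube 265 mm above the worktop when up.
- pull (a joint): How far boom, cup and hook are drawn down together, m: 0 at the top, where the spring holds them, to 0.12 at the bottom. Net of their weight the spring lifts with about 5 N at the top and 8 N at the bottom; damped, it rises by itself at up to 0.3 m/s when let go.
- swing (a joint): Turn of the boom about the column, rad, -1.15 to 1.15, positive counter-clockwise from above, 0 along the balancer's -x axis; it turns freely with a little friction and stays where it is left.
- cup_floor (a point): Centre of the inside floor of the open orange cup on the boom's end, 150 mm from the column's axis, 10 mm above the boom's axis; it moves with the boom. The cup is 54 mm across outside, 46 mm inside (44 at its floor), 16 mm deep inside, its outside 20 mm high: press closed fingertips into it or take hold of it.
- hook_seat (a point): Middle of the double hook, 80 mm straight below the cup floor, level with the tines' upper side. From the 8 mm stem an 8 mm level tine runs out to each side, square to the boom; its end, 43 mm from the stem's axis, is turned up, to 13 mm above this point. Tines' underside: 8 mm below. A bail lying 7 to 34 mm from the stem's axis is caught; either tine will do.
- basket: Round steel wire basket, loose, 0.14 to 0.28 kg, 76 mm across, 56 mm high, standing in the clear dish. Origin at the centre of its underside, z up. Its rigid bail is an arch of 6 mm wire in its own x-z plane, 76 mm wide: 130 mm high at the peak, 98 mm at the sides. The arch is roughly in line with the boom pointing at it (within 0.7 rad), so a tine swung sideways passes under it.
- bail_top (a point): Middle of the bail at its peak, on the wire's centre line, 130 mm above the basket's underside (the wire's underside is 3 mm lower than this point).
- drip_dish: Clear shallow round dish, loose, 126 mm across, 13 mm high, floor 2 mm thick, on the worktop under the basket. Origin at the centre of its underside. It has to stay where it is.
- charcoal: Black charcoal block, 64x101x36 mm, loose bystander right of the work. Origin at the centre of its underside. (Above it, about 0.6 m over the worktop and right of the work, hangs a fixed lamp head: keep the arm clear of it.)
- red_pliers: Red-handled flat-nose pliers, 130 mm long, 12 mm high, loose bystander right of the work. Origin at the centre of the underside.
Not all that is in view belongs to the job. Of the things that look like the basket, the larger one is meant.

How it is judged:
On the way:
1. the hook is drawn down at least 70 mm while the basket still stands in its dish (value of joint pull above 0.07 m and height (world z) of basket below 0.015 m), for 0.1 s.
At the end, for the whole second after the job is handed in: The basket hangs on the hook, swaying at less than 0.1 m/s, tilted less than 20 degrees, its underside more than 35 mm above the worktop, within 50 mm of the middle of its dish seen from above, with the hook risen to within 20 mm of the top of its travel (value of joint pull below 0.02 m and height (world z) of basket above 0.035 m and contact force between basket and balancer above 0.5 N and angle between basket's own z axis and vertical below 0.35 rad and horizontal distance between basket and drip_dish below 0.05 m and linear speed of basket below 0.1 m/s); the robot touches nothing.
It fails at once if the robot touches the basket (contact force between any of the fingers, the arm and basket above 1 N).
It fails at once if the basket is tipped over (more than 40 degrees) (angle between basket's own z axis and vertical above 0.7 rad).
It fails at once if the basket is tipped by more than 11 degrees before it is lifted (hook still drawn down over 72 mm) (value of joint pull above 0.072 m and angle between basket's own z axis and vertical above 0.2 rad).
It fails at once if the charcoal block or the red pliers are moved more than 30 mm (distance of any of charcoal, red_pliers from where it was at the start of the episode above 0.03 m).
It fails at once if the dish is shoved more than 20 mm along the worktop (distance of drip_dish from where it was at the start of the episode above 0.02 m).
It also fails if it takes over 48 s, if anything falls off the work surface, if the arm or the gripper's body presses on something with over 40 N, if the wrist force passes 120 N, or if a joint passes its speed limit or range.

## Robot

A 7-joint arm with a two-finger parallel gripper is mounted at the origin on a cart in front of the work surface, level with it; the furniture and walls round the work are solid. World frame = base frame: x ahead of the robot, y to its left, z up, the work surface at z = 0. Lengths are in m, angles in rad, forces in N, time in s.
With the tool pointing down it reaches from about 0.4 to 0.875 m from the base axis. Payload 6.5 kg.
Tool frame: the origin (TCP) lies midway between the tips of the shut fingers; the grasp point (between the pads) lies 19 mm behind it; z points along the fingers, y is the line along which they close (so a half turn about z gives the same grasp; the last joint's range is limited). The gripper opens to 85 mm and grips with 20 to 120 N. Pads are 22 mm wide; open, the fingers measure 114 mm over their backs; the gripper's body (76 mm by 85 mm) begins 54 mm behind the grasp point. The pads swing forward as they close: fully open they stand 13 mm farther back than shut.
Start: joints at [1.253, 0.536, -0.004, 1.538, 0.003, 1.067, -0.071], TCP at [0.162, -0.629, 0.231] pointing down, gripper open.
Joint ranges: [-2.7, 2.7], [-0.37, 2.16], [-1.27, 1.26], [0.24, 2.4], [-1.31, 4.45], [0.19, 1.91], [-2.76, 2.76]. Speed limits (rad/s): [2.39, 2.39, 3.14, 3.14, 3.14, 3.14, 3.14].

## Interface

Orientations are given as a unit quaternion [w, x, y, z].
In Python, from bench import arm gives the robot as it stands.
- The arm moves only by the tool step_arm, never from a script. Its argument "motion" is a list that holds one entry, the list of rows, each a list of 7 numbers: the shift along the tool's x, y, z normalised to -1 to 1, where 1 is 75 cm, then the turn, a rotation vector about the tool's x, y, z normalised to -1 to 1, where 1 is pi rad, then the closure, from 0 (fully open) to 1 (shut). A call has exactly 5 rows; each row shifts and turns the commanded pose from where the row before left it, along the tool's axes as they then stand; what a row does not reach is not made up. A row lasts 1/8 s, in which the tool goes at most 62.5 mm and 10.7 degrees, less where a joint would pass 70% of its speed; a pose out of reach is approached as far as the arm can. A call with a number of a shift or a turn outside -1 to 1 is refused whole. A call with a gripper value outside its range is refused whole. The fingers move at their own pace and stop on an object; "squeeze" is the grip in N (left out, the last holds). Time passes only in rows, so rows that do not move let the fingers close, or fill a call up. It gives the time, the measured TCP pose, the force, the opening and the grip force at its end, in the units of the state.
- arm.get_state(): the state, without advancing time (a new reading comes with each control period).
- arm.capture(name): name is "scene" or "top"; returns a dict with "pixels" (420x560x3 uint8, red, green, blue), "range_z" (420x560 float32, m along the optical axis (not along the pixel's ray), 0 where there is no reading), "intrinsics" (3x3 intrinsics, pixels), "T" (4x4, takes a point from camera to world coordinates). Camera axes: x right, y up, looking along -z (the intrinsics and any distortion apply to the point x, -y, -z); pixel columns grow to the right and rows downward; lengths in m; the calibration is good to about 2 mm. A picture is of the moment at which its call begins.
- arm.finish_job(): hands the job in; it is judged then, once.
The state is a dict: "clock": time; "joint_pos": joint angles; "qd": joint speeds; "effort": joint torques, N m; "ee_pos": TCP position; "tool_rot": TCP orientation; "force": force on the tool from outside, world axes, zero at the start; "torque": the same for the moment, N m; "width": opening from 0.0 (shut) to 1.0 (fully open); "finger_force": force on a finger pad.
Only numpy, scipy, OpenCV 4.12 (cv2) and the standard library are available. Lean on these libraries where they do the work, as an engineer would, in place of code of your own. Each camera call takes 0.05 s, during which the arm holds its last target. There are 200 camera calls.

## Working session

There is one attempt and no reset: what is moved stays moved. The work goes in short steps, Python scripts to look and compute and a tool call to move; the robot and the scene stay as the last step left them, time stands still between calls to the robot, and variables do not carry over. Pictures are saved under pics/ and viewed, at most 10 in all, crops included, and the job is handed in when it is done.

Besides the shell and the picture viewer there is one more tool, called after ">>>" in YAML: its name, and indented under it one key for each argument. step_arm: Moves the arm, as the interface text tells. Its arguments: {"type":"object","properties":{"motion":{"type":"array"},"squeeze":{"type":"number"}},"required":["motion"]}

```bash
mkdir -p pics
cat > h.py <<'E'
import numpy as np, cv2
from bench import arm
def cap(n,name):
    d=arm.capture(n); np.savez(f'pics/{name}.npz',**d); cv2.imwrite(f'pics/{name}.png',d['pixels'][:,:,::-1]); return d
def world(d,u,v,z=None):
    K=d['intrinsics'];T=d['T']
    r=np.array([(u-K[0,2])/K[0,0],-(v-K[1,2])/K[1,1],-1.])
    if z is None: s=d['range_z'][int(v),int(u)]
    else:
        w=T[:3,:3]@r; s=(z-T[2,3])/w[2]
    return T[:3,:3]@(r*s)+T[:3,3]
E
python3 - <<'E'
from h import *
for n in('scene','top'):
    d=cap(n,n+'0'); print(d['intrinsics'],d['T'])
print(arm.get_state())
E
```

```text
[[446.79292714   0.         280.53679357]
 [  0.         446.79292714 208.89226729]
 [  0.           0.           1.        ]] [[-0.75050244  0.40650629 -0.5210554  -0.03194087]
 [-0.66080329 -0.47260232  0.58308323  0.59488698]
 [-0.00922499  0.78192051  0.62330989  0.78456591]
 [ 0.          0.          0.          1.        ]]
[[405.07816188   0.         274.187439  ]
 [  0.         405.07816188 211.4568777 ]
 [  0.           0.           1.        ]] [[ 0.01304522  0.98395561 -0.17793588  0.32589327]
 [-0.9997963   0.01009474 -0.017477    0.02338064]
 [-0.01540037  0.17812763  0.98388687  1.08842836]
 [ 0.          0.          0.          1.        ]]
{'clock': 0.1, 'joint_pos': array([ 1.25280611,  0.53713261, -0.00444192,  1.53874208,  0.00262659,
        1.06730025, -0.07122873]), 'qd': array([ 3.86551743e-04, -1.12141444e-03, -3.32293151e-04, -2.68617140e-03,
       -5.54601865e-05,  7.81980888e-05,  9.03467408e-04]), 'effort': array([ 3.42821062e-03, -5.84562814e+01,  1.05216421e+00, -2.59777826e+01,
        1.26056420e-02,  4.57136819e-03, -7.52247843e-06]), 'ee_pos': array([ 0.16178249, -0.62896946,  0.2304859 ]), 'tool_rot': array([-7.70464038e-04,  9.92081685e-01,  1.25591836e-01, -1.67063382e-04]), 'force': array([-0.3285891 ,  0.10157362, -0.08019536]), 'torque': array([-0.00317398,  0.03096497, -0.06463077]), 'finger_force': 0.0, 'width': 0.9975708392583994}
```

View pics/scene0.png

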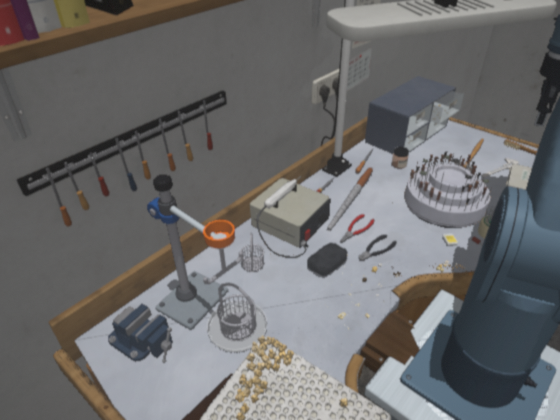

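View pics/top0.png

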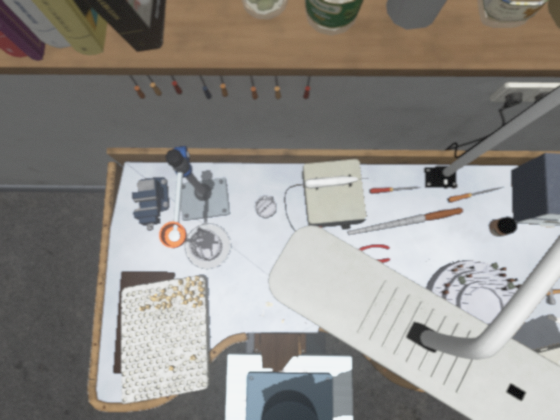

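The scene view shows the column base at about (185,290), the orange cup at (219,234) and the large basket in its dish at (237,320). The small decoy is at (252,257). In the top view the cap is at (178,160), the cup at (173,235) and the dish at (207,246). I'll enlarge both.

Run:
```python
from h import *
a=cv2.imread('pics/scene0.png')[160:360,130:290]; b=cv2.imread('pics/top0.png')[140:280,125:245]
cv2.imwrite('pics/c1.png',cv2.resize(a,None,fx=3,fy=3,interpolation=cv2.INTER_CUBIC)[:, :])
cv2.imwrite('pics/c2.png',cv2.resize(b,None,fx=4,fy=4,interpolation=cv2.INTER_CUBIC))
t=dict(np.load('pics/top0.npz'));s=dict(np.load('pics/scene0.npz'))
print('cap',world(t,178,160),world(t,178,160,.345),'cup',world(t,173,235),world(t,173,235,.275),'dish',world(t,207,246,.01))
print('cup s',world(s,219,234),'dish s',world(s,237,325,.01), 'cap s',world(s,163,183))
# orange pixels
for d in(t,s):
    h=cv2.cvtColor(d['pixels'],cv2.COLOR_RGB2HSV); m=(h[...,0]<14)&(h[...,1]>190)&(h[...,2]>150)
    v,u=np.nonzero(m); k=(u<260)&(u>140)&(v>200)&(v<260); print(u[k].mean(),v[k].mean(),u[k].min(),u[k].max(),v[k].min(),v[k].max())
```

```text
cap [0.56444557 0.2271922  0.32653473] [0.55866401 0.22225261 0.345     ] cup [0.4225794  0.24280463 0.27340218] [0.42238986 0.24237446 0.275     ] dish [0.42530898 0.22082142 0.01      ]
cup s [0.42845226 0.23862606 0.27488582] dish s [0.42640333 0.22348377 0.01      ] cap s [0.55942084 0.24691753 0.3258748 ]<stdin>:11: RuntimeWarning: Mean of empty slice.
  ret = ret.dtype.type(ret / rcount)
Traceback (most recent call last):
ValueError: zero-size array to reduction operation minimum which has no identity
```

View pics/c1.png

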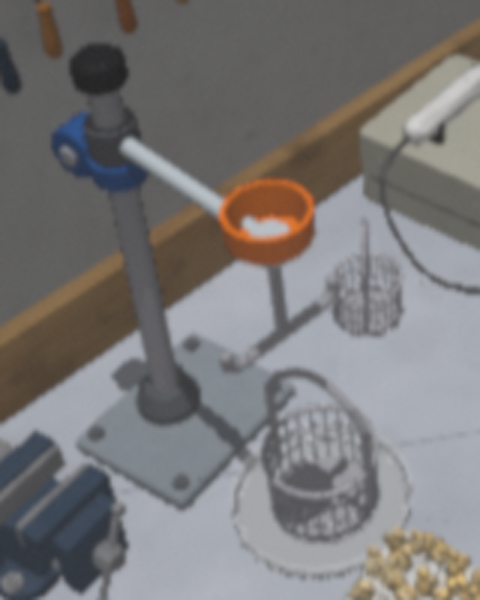

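View pics/c2.png

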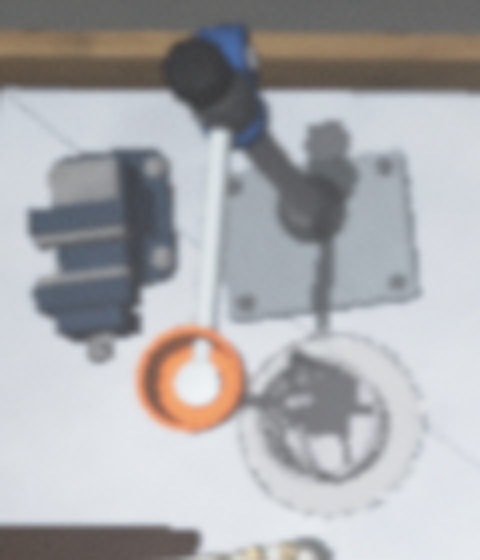

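```bash
cat >> h.py <<'E'
def cloud(d):
    K=d['intrinsics'];T=d['T'];Z=d['range_z'].astype(float);v,u=np.mgrid[:420,:560]
    P=np.stack([(u-K[0,2])/K[0,0]*Z,-(v-K[1,2])/K[1,1]*Z,-Z],-1)
    P=P@T[:3,:3].T+T[:3,3]; P[Z==0]=np.nan; return P
def circ(p):
    A=np.c_[2*p,np.ones(len(p))]; s=np.linalg.lstsq(A,(p**2).sum(1),rcond=None)[0]; return s[:2],np.sqrt(s[2]+s[0]**2+s[1]**2)
E
python3 - <<'E'
from h import *
np.set_printoptions(precision=3,suppress=True)
for n in('top0','scene0'):
    d=dict(np.load(f'pics/{n}.npz'));P=cloud(d)
    def box(x0,x1,y0,y1,z0,z1):
        return P[(P[...,0]>x0)&(P[...,0]<x1)&(P[...,1]>y0)&(P[...,1]<y1)&(P[...,2]>z0)&(P[...,2]<z1)]
    print(n)
    b=box(.36,.5,.14,.30,.07,.17);print('bail',len(b));print(b[np.argsort(b[:,2])][::max(1,len(b)//40)])
    c=box(.36,.5,.16,.32,.284,.30);print('rim',len(c),c.mean(0),circ(c[:,:2]), c.min(0),c.max(0))
    c=box(.48,.64,.14,.32,.318,.34);print('cap',len(c),c.mean(0),c.min(0),c.max(0))
    c=box(.44,.57,.14,.32,.255,.28);print('boom',len(c),np.polyfit(c[:,0],c[:,1],1),c.min(0),c.max(0))
    c=box(.36,.5,.12,.32,.178,.212);print('tine');print(c[np.argsort(c[:,1])][::max(1,len(c)//12)])
    c=box(.4,.65,.1,.35,.008,.018);print('plate',c.min(0),c.max(0))
t=dict(np.load('pics/top0.npz'))
print('rim px',world(t,172.7,234.8,.291),'dish',world(t,208.2,246.2,.013),'col base',world(t,202,192,.02))
E
```

```text
top0
bail 93
[[0.463 0.224 0.072]
 [0.386 0.209 0.083]
 [0.389 0.208 0.085]
 [0.46  0.225 0.092]
 [0.386 0.209 0.092]
 [0.464 0.225 0.095]
 [0.385 0.21  0.1  ]
 [0.387 0.212 0.105]
 [0.463 0.227 0.106]
 [0.463 0.225 0.108]
 [0.389 0.211 0.11 ]
 [0.392 0.211 0.111]
 [0.394 0.215 0.113]
 [0.459 0.225 0.115]
 [0.396 0.21  0.116]
 [0.394 0.212 0.117]
 [0.396 0.212 0.118]
 [0.454 0.227 0.119]
 [0.396 0.214 0.12 ]
 [0.454 0.224 0.12 ]
 [0.451 0.226 0.121]
 [0.398 0.211 0.122]
 [0.4   0.212 0.123]
 [0.448 0.221 0.123]
 [0.451 0.223 0.123]
 [0.403 0.214 0.124]
 [0.4   0.213 0.126]
 [0.446 0.225 0.126]
 [0.407 0.214 0.127]
 [0.405 0.216 0.127]
 [0.443 0.22  0.128]
 [0.407 0.216 0.128]
 [0.412 0.216 0.128]
 [0.409 0.218 0.129]
 [0.433 0.219 0.13 ]
 [0.412 0.218 0.13 ]
 [0.416 0.216 0.13 ]
 [0.423 0.216 0.131]
 [0.419 0.215 0.132]
 [0.423 0.22  0.133]
 [0.435 0.223 0.133]
 [0.414 0.217 0.133]
 [0.438 0.221 0.133]
 [0.418 0.217 0.133]
 [0.414 0.215 0.134]
 [0.437 0.223 0.134]
 [0.421 0.219 0.136]]
rim 192 [0.423 0.241 0.29 ] (array([0.422, 0.24 ]), np.float64(0.02460668166704192)) [0.396 0.214 0
[... 1366 characters left out ...]
31 0.221 0.134]
 [0.417 0.22  0.135]]
rim 319 [0.422 0.243 0.289] (array([0.423, 0.243]), np.float64(0.024637462692504598)) [0.396 0.215 0.284] [0.45  0.269 0.294]
cap 207 [0.568 0.243 0.326] [0.555 0.223 0.318] [0.586 0.257 0.33 ]
boom 509 [0.037 0.224] [0.44  0.225 0.255] [0.57  0.257 0.28 ]
tine
[[0.42  0.198 0.207]
 [0.419 0.202 0.194]
 [0.421 0.209 0.192]
 [0.422 0.22  0.195]
 [0.422 0.23  0.194]
 [0.42  0.24  0.19 ]
 [0.424 0.245 0.202]
 [0.422 0.248 0.191]
 [0.421 0.259 0.195]
 [0.427 0.267 0.195]
 [0.426 0.275 0.194]
 [0.423 0.285 0.209]
 [0.425 0.288 0.203]]
plate [0.4   0.16  0.008] [0.616 0.308 0.018]
rim px [0.421 0.239 0.291] dish [0.425 0.217 0.013] col base [0.571 0.239 0.02 ]
```

The column axis is near (0.572, 0.239), the cup at (0.422, 0.241) and the bail at (0.426, 0.220), with its line at about 0.2 rad. I'll come in from the right side (-y). First I need the lamp's extent and the arm's height, to plan the transit.

Run:
```python
from h import *
np.set_printoptions(precision=2,suppress=True)
for n in('top0','scene0'):
    P=cloud(dict(np.load(f'pics/{n}.npz')))
    print(n)
    # max height map on 8cm grid; and for z in .45-.75 min too
    xs=np.arange(-.1,.75,.1); ys=np.arange(-.75,.45,.1)
    Q=P.reshape(-1,3);Q=Q[~np.isnan(Q[:,0])]
    print('      ',ys)
    for x in xs:
        r=[]
        for y in ys:
            k=Q[(Q[:,0]>=x)&(Q[:,0]<x+.1)&(Q[:,1]>=y)&(Q[:,1]<y+.1)]
            r.append(k[:,2].max() if len(k) else np.nan)
        print('%.2f'%x,np.array(r))
```

```text
top0
       [-0.75 -0.65 -0.55 -0.45 -0.35 -0.25 -0.15 -0.05  0.05  0.15  0.25  0.35]
-0.10 [  nan   nan -0.89 -0.89 -0.88  0.    0.     nan  0.02  0.   -0.89   nan]
0.00 [  nan   nan   nan -0.89  0.01  0.01  0.16  0.27  0.16  0.05  0.05  0.05]
0.10 [0.05 0.05  nan  nan 0.6  0.6  0.02 0.02 0.02 0.07 0.07 0.06]
0.20 [0.02 0.01 0.11 0.14 0.6  0.76 0.75 0.6  0.01 0.07 0.07 0.07]
0.30 [0.02 0.1  0.15 0.14 0.01 0.76 0.6  0.6  0.01 0.29 0.29 0.05]
0.40 [0.1  0.15 0.06 0.02 0.03 0.08 0.08 0.08 0.01 0.29 0.29 0.09]
0.50 [0.08 0.16 0.06 0.05 0.03 0.11 0.12 0.11 0.1  0.33 0.33 0.09]
0.60 [0.07 0.15 0.07 0.58 0.65 0.65 0.67 0.67 0.63 0.69 0.7  0.67]
0.70 [0.11 0.25 0.25 0.24 0.61 0.61 0.61 0.6  0.6  0.61 0.28 0.28]
scene0
       [-0.75 -0.65 -0.55 -0.45 -0.35 -0.25 -0.15 -0.05  0.05  0.15  0.25  0.35]
-0.10 [ nan  nan  nan  nan  nan 0.   0.02 0.43 0.39  nan  nan  nan]
0.00 [ nan  nan  nan  nan  nan 0.   0.51 0.51 0.41 0.05  nan  nan]
0.10 [0.33 0.49 0.11 0.11 0.59 0.59 0.02 0.02 0.02 0.07 0.05  nan]
0.20 [0.05 0.49 0.15 0.15 0.11 0.6  0.61 0.59 0.01 0.07 0.07 0.07]
0.30 [0.02 0.09 0.15 0.14 0.06 0.59 0.6  0.59 0.01 0.29 0.29 0.05]
0.40 [0.15 0.15 0.06 0.02 0.02 0.08 0.08 0.08 0.01 0.29 0.29 0.09]
0.50 [0.16 0.15 0.06 0.05 0.03 0.11 0.11 0.11 0.1  0.33 0.33 0.09]
0.60 [0.15 0.15 0.07 0.5  0.07 0.08 0.1  0.59 0.59 0.62 0.64 0.64]
0.70 [0.42 0.45 0.46 0.48 0.5  0.51 0.51 0.51 0.51 0.6  0.51 0.52]
```

>>> step_arm:
  motion:
    - [[0, 0.016, 0.011, 0, 0, 0, 1], [0, 0.016, 0.011, 0, 0, 0, 1], [0, 0.016, 0.011, 0, 0, 0, 1], [0, 0.016, 0.011, 0, 0, 0, 1], [0, 0.016, 0.011, 0, 0, 0, 1]]

```text
clock: 0.72
ee_pos: [0.1771, -0.6884, 0.1892]
tool_rot: [-0.0, 0.992, 0.126, -0.0]
force: [-0.4, -0.3, -0.5]
width: 0.004
finger_force: 0.0
```

Run:
```python
from h import *
np.set_printoptions(precision=4,suppress=True)
s=arm.get_state();print(s['clock'],s['joint_pos'],s['ee_pos'],s['tool_rot'],s['width'])
q0=np.array([1.25280611,0.53713261,-0.00444192,1.53874208,0.00262659,1.06730025,-0.07122873]);p0=np.array([0.16178249,-0.62896946,0.2304859])
q=s['joint_pos'];p=s['ee_pos']
A=[];b=[]
f=lambda q:(np.sin(q[1])-0,np.sin(q[1]+q[3]),np.cos(q[1]),np.cos(q[1]+q[3]))
a0=f(q0);a=f(q)
A=[[a[0]-a0[0],a[1]-a0[1]],[a[2]-a0[2],a[3]-a0[3]]];b=[np.hypot(*p[:2])-np.hypot(*p0[:2]),p[2]-p0[2]]
L=np.linalg.solve(A,b);print('L',L,'r off',np.hypot(*p0[:2])-L@a0[:2],'z0-L3',p0[2]-L@a0[2:])
d=cap('scene','s1')
# arm surfaces: what do we see above z .3 near arm
P=cloud(d);m=(P[...,2]>.3)&(P[...,0]<.35)&(P[...,1]<.2)
for z in np.arange(.3,.75,.05):
    k=P[m&(P[...,2]>z)&(P[...,2]<=z+.05)]
    if len(k):print('%.2f'%z,len(k),k.min(0),k.max(0))
```

```text
0.725 [ 1.2554  0.6836  0.0004  1.3899 -0.0003  1.0685 -0.0631] [ 0.1771 -0.6884  0.1892] [-0.0002  0.9921  0.1256 -0.    ] 0.004099993880033936
L [0.5064 0.5467] r off -0.08805951422553915 z0-L3 0.05994328707217131
0.30 2026 [-0.044  -0.6908  0.3   ] [0.2166 0.0836 0.35  ]
0.35 3496 [-0.0349 -0.6979  0.3501] [0.2191 0.0842 0.4   ]
0.40 3030 [-0.0117 -0.7029  0.4   ] [0.23   0.0621 0.45  ]
0.45 1225 [ 0.0158 -0.6903  0.45  ] [ 0.2251 -0.0006  0.4997]
0.50 153 [ 0.0461 -0.6857  0.5001] [ 0.2285 -0.0494  0.5143]
0.55 5785 [ 0.1429 -0.2813  0.5713] [0.35   0.0424 0.5999]
0.60 70 [ 0.2569 -0.147   0.6   ] [ 0.2875 -0.1207  0.605 ]
```

View pics/s1.png

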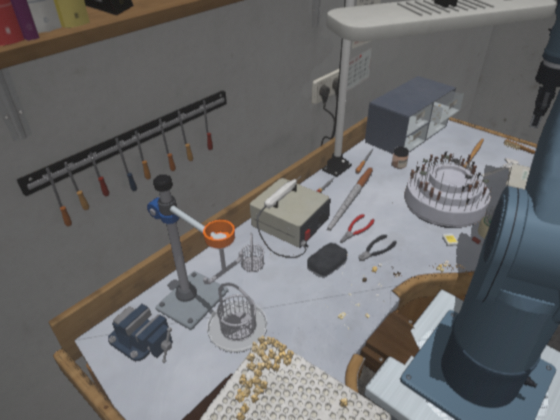

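Run:
```python
from h import *
np.set_printoptions(precision=3,suppress=True)
for n in('top0','s1'):
    P=cloud(dict(np.load(f'pics/{n}.npz'))).reshape(-1,3)
    r=np.hypot(P[:,0],P[:,1]);az=np.degrees(np.arctan2(P[:,1],P[:,0]))
    print(n)
    for lo,hi in((.53,.65),(.65,1.0)):
      for a in range(-80,30,8):
        k=(P[:,2]>lo)&(P[:,2]<hi)&(az>=a)&(az<a+8)&(P[:,0]<.6)
        if k.sum()>3:print(lo,a,k.sum(),'r',r[k].min(),r[k].max(),'z',P[k,2].min(),P[k,2].max())
# arm centre near shoulder/elbow visible in scene: highest arm pixels
P=cloud(dict(np.load('pics/s1.npz')))
for v,u in((100,545),(150,540),(200,510),(230,510),(300,480),(60,550),(10,555)):print(u,v,P[v,u])
```

```text
top0
0.53 -64 174 r 0.324581319557503 0.3529611767146365 z 0.5913197355006083 0.595618235176965
0.53 -56 2984 r 0.2696962566057191 0.38240735890642835 z 0.5897960529662051 0.6016849946325986
0.53 -48 3400 r 0.2562530490353939 0.37482155409133905 z 0.5884928838874227 0.601720143777725
0.53 -40 2438 r 0.2523561902891038 0.3602207709079063 z 0.5875826866607669 0.5992419765512527
0.53 -32 3194 r 0.25185912900451857 0.35804884218473615 z 0.587985623480519 0.6498236311006111
0.53 -24 3380 r 0.25389129300105345 0.36679307569999264 z 0.587710617476083 0.5998670540743762
0.53 -16 3523 r 0.2603975510927753 0.3841222363992901 z 0.587613822952342 0.599341260911235
0.53 -8 3697 r 0.27288485967793574 0.3997841616485459 z 0.5884855883723411 0.5967060222148851
0.53 0 1816 r 0.2919970537957572 0.39563303302039976 z 0.5874624516595698 0.596555623303784
0.65 -32 4107 r 0.2961103754346551 0.4222902966822166 z 0.6501838196307141 0.7638202733009116
s1
0.53 -64 300 r 0.2811334798023154 0.3190304283827231 z 0.5724771675612714 0.5946786097193267
0.53 -56 461 r 0.2661723401218636 0.3144666613893436 z 0.571991
[... 188 characters left out ...]
9520452 0.5979975543007889
0.53 -32 662 r 0.2513520249936946 0.3502571494024449 z 0.5720032131611311 0.6050054863441339
0.53 -24 803 r 0.2532920274437617 0.36416997644356236 z 0.5722866430991623 0.6011287386410488
0.53 -16 908 r 0.2599224427059549 0.37816651810119123 z 0.5720181111332673 0.5978255526140961
0.53 -8 1047 r 0.27158956564822573 0.39857095459742875 z 0.5723704060551615 0.5948425161405502
0.53 0 1247 r 0.29138873712087326 0.3985187830869959 z 0.572386663768038 0.5945639257659593
545 100 [ 0.167 -0.639  0.288]
540 150 [ 0.056 -0.061  0.45 ]
510 200 [0.055 0.032 0.415]
510 230 [0.037 0.065 0.393]
480 300 [0.038 0.066 0.252]
550 60 [ 0.191 -0.653  0.381]
555 10 [ 0.224 -0.679  0.486]
```

```bash
cat > plan.py <<'E'
from h import *
from scipy.spatial.transform import Rotation as R
L1,L2,L3,Z0,R0=.506,.547,.27,.33,-.088
def fk(q): a=np.cumsum(q); L=np.array([L1,L2,L3]); return R0+L@np.sin(a), Z0+L@np.cos(a), a[2]
def pose(r,z,pitch,az):
    out=np.array([np.cos(az),np.sin(az),0]);up=np.array([0,0,1.])
    zt=np.sin(pitch)*out+np.cos(pitch)*up; yt=-np.cos(pitch)*out+np.sin(pitch)*up
    return R.from_matrix(np.c_[np.cross(yt,zt),yt,zt]),r*out+z*up
def cur():
    s=arm.get_state(); w=s['tool_rot']; return R.from_quat([*w[1:],w[0]]),np.array(s['ee_pos'])
def rows(poses,g=1,start=None):
    Rc,p=start or cur(); out=[]
    for Rn,pn in poses:
        d=Rc.inv().apply(pn-p)/.75; t=(Rc.inv()*Rn).as_rotvec()/np.pi
        row=np.round(np.r_[d,t],3); out.append([float(x) for x in row]+[g])
        p=p+Rc.apply(row[:3]*.75); Rc=Rc*R.from_rotvec(row[3:]*np.pi)
        if np.linalg.norm(row[:3])*.75>.0625 or np.linalg.norm(row[3:])*180>10.7: print('!too fast',len(out))
    for i in range(0,len(out),5): print(str(out[i:i+5]).replace('-0.0,','0,').replace('0.0,','0,'))
E
cat > up.py <<'E'
from plan import *
import sys
q=arm.get_state()['joint_pos'][[1,3,5]]; print(q,arm.get_state()['ee_pos'],fk(q))
Rc,p=cur(); az=np.arctan2(p[1],p[0])
A=np.array([-.1,1.2,1.9]);B=np.array([-.3,.7,1.0])
W=[q+(A-q)*k/12 for k in range(1,13)]+[A+(B-A)*k/12 for k in range(1,14-1)]
P=[fk(w) for w in W]; print(np.round(P,2).tolist())
dr=np.hypot(*p[:2])-fk(q)[0]; dz=p[2]-fk(q)[1]
rows([pose(a+dr,b+dz,c,az) for a,b,c in P])
E
python3 up.py
```

```text
[0.68600616 1.38872066 1.06762393] [ 0.17727737 -0.68887371  0.1879092 ] (np.float64(0.7113251635398747), np.float64(0.18740328812640145), np.float64(3.142350755941039))
[[0.71, 0.25, 3.13], [0.7, 0.31, 3.12], [0.69, 0.37, 3.11], [0.67, 0.42, 3.09], [0.65, 0.48, 3.08], [0.62, 0.54, 3.07], [0.59, 0.59, 3.06], [0.56, 0.64, 3.05], [0.52, 0.69, 3.04], [0.48, 0.73, 3.02], [0.44, 0.78, 3.01], [0.39, 0.81, 3.0], [0.4, 0.85, 2.87], [0.41, 0.89, 2.73], [0.41, 0.93, 2.6], [0.41, 0.97, 2.47], [0.41, 1.02, 2.33], [0.4, 1.07, 2.2], [0.39, 1.12, 2.07], [0.37, 1.17, 1.93], [0.35, 1.22, 1.8], [0.32, 1.27, 1.67], [0.28, 1.32, 1.53], [0.24, 1.36, 1.4]]
[[0, -0.004, -0.08, -0.004, 0, 0, 1], [0, -0.01, -0.08, -0.004, 0, 0, 1], [0, -0.014, -0.079, -0.003, 0, 0, 1], [0, -0.02, -0.078, -0.004, 0, 0, 1], [0, -0.025, -0.077, -0.004, 0, 0, 1]]
[[0, -0.03, -0.075, -0.004, 0, 0, 1], [0, -0.035, -0.074, -0.003, 0, 0, 1], [0, -0.039, -0.071, -0.004, 0, 0, 1], [0, -0.045, -0.069, -0.004, 0, 0, 1], [0, -0.049, -0.066, -0.004, 0, 0, 1]]
[[0, -0.053, -0.063, -0.004, 0, 0, 1], [0, -0.057, -0.059, -0.003, 0, 0, 1], [0, 0.022, -0.043, -0.043, 0, 0, 1], [0, 0.025, -0.046, -0.042, 0, 0, 1], [0, 0.028, -0.048, -0.043, 0, 0, 1]]
[[0, 0.032, -0.05, -0.042, 0, 0, 1], [0, 0.035, -0.051, -0.043, 0, 0, 1], [0, 0.04, -0.052, -0.042, 0, 0, 1], [0, 0.043, -0.053, -0.042, 0, 0, 1], [0, 0.047, -0.054, -0.043, 0, 0, 1]]
[[0, 0.052, -0.053, -0.042, 0, 0, 1], [0, 0.056, -0.054, -0.043, 0, 0, 1], [0, 0.06, -0.053, -0.042, 0, 0, 1], [0, 0.064, -0.052, -0.043, 0, 0, 1]]
```

>>> step_arm:
  motion:
    - [[0, -0.004, -0.08, -0.004, 0, 0, 1], [0, -0.01, -0.08, -0.004, 0, 0, 1], [0, -0.014, -0.079, -0.003, 0, 0, 1], [0, -0.02, -0.078, -0.004, 0, 0, 1], [0, -0.025, -0.077, -0.004, 0, 0, 1]]

```text
clock: 1.4
ee_pos: [0.1614, -0.6273, 0.4857]
tool_rot: [0.03, 0.992, 0.126, 0.004]
force: [0.9, 0.1, 0.2]
width: 0.005
finger_force: 0.0
```

>>> step_arm:
  motion:
    - [[0, -0.03, -0.075, -0.004, 0, 0, 1], [0, -0.035, -0.074, -0.003, 0, 0, 1], [0, -0.039, -0.071, -0.004, 0, 0, 1], [0, -0.045, -0.069, -0.004, 0, 0, 1], [0, -0.049, -0.066, -0.004, 0, 0, 1]]

```text
clock: 2.02
ee_pos: [0.1242, -0.4776, 0.7149]
tool_rot: [0.065, 0.99, 0.125, 0.006]
force: [0.7, -0.1, -0.2]
width: 0.003
finger_force: 0.0
```

Run:
```python
from plan import *
s=arm.get_state();np.set_printoptions(precision=3,suppress=True);p=s['ee_pos']
print(s['clock'],s['joint_pos'],p,np.hypot(*p[:2]),fk(s['joint_pos'][[1,3,5]]),s['force'])
```

```text
2.025 [ 1.01   0.087  0.236  1.031 -0.006  1.896 -0.078] [ 0.124 -0.478  0.715] 0.49346499985610504 (np.float64(0.4819719790701962), np.float64(0.8056244442207086), np.float64(3.0142414093779406)) [ 0.747 -0.129 -0.213]
```

Run:
```python
import numpy as np
D=[(.5371,1.5387,1.0673,.6494,.2305),(.686,1.3887,1.0676,.7113,.1879),(.087,1.031,1.896,.4935,.715)]
for R0 in(0,None):
  for c in (0,):
    A=[];b=[]
    for q2,q4,q6,r,z in D:
        a=np.cumsum([q2,q4,q6])
        # L1,L2,(Z0-ish),L3 ,R0
        A.append([np.sin(a[0]),np.sin(a[1]),0,*([1] if R0 is None else [])]);b.append(r-.27*np.sin(a[2]))
        A.append([np.cos(a[0]),np.cos(a[1]),1,*([0] if R0 is None else [])]);b.append(z-.27*np.cos(a[2]))
    s=np.linalg.lstsq(np.array(A),np.array(b),rcond=None);print(R0,s[0],np.array(A)@s[0]-b)
```

```text
0 [0.48653939 0.45905873 0.30163953] [ 0.00088485 -0.00292493 -0.00129428 -0.00143848 -0.0040697   0.00436341]
None [0.47998907 0.45325198 0.30635597 0.00931251] [ 1.76399556e-03 -1.02713965e-03 -1.21605418e-03  1.01319039e-03
 -5.47941382e-04  1.39492575e-05]
```

```bash
sed -i 's/^L1,L2.*/L1,L2,L3,Z0,R0=.48,.453,.27,.306,.009/' plan.py
cat > up.py <<'E'
from plan import *
q=arm.get_state()['joint_pos'][[1,3,5]]
Rc,p=cur(); az=np.arctan2(p[1],p[0]); B=np.array([-.3,.6,.9])
n=15
W=[q+(B-q)*k/n for k in range(1,n+1)]
P=[fk(w) for w in W]; print(np.round(P,2).tolist())
dr=np.hypot(*p[:2])-fk(q)[0]; dz=p[2]-fk(q)[1]; print(dr,dz)
rows([pose(a+dr*(1-k/n),b+dz*(1-k/n),c,az) for k,(a,b,c) in enumerate(P)])
E
python3 up.py
```

```text
[[0.5, 0.74, 2.89], [0.51, 0.78, 2.77], [0.51, 0.81, 2.65], [0.51, 0.85, 2.53], [0.51, 0.89, 2.41], [0.5, 0.93, 2.29], [0.49, 0.97, 2.17], [0.48, 1.01, 2.05], [0.46, 1.05, 1.93], [0.44, 1.1, 1.8], [0.41, 1.14, 1.68], [0.38, 1.18, 1.56], [0.34, 1.22, 1.44], [0.3, 1.26, 1.32], [0.25, 1.3, 1.2]]
0.0012689810845981087 0.00029242574928589615
[[0, 0.016, -0.037, -0.038, 0.002, -0.001, 1], [0, 0.018, -0.039, -0.038, 0, 0, 1], [0, 0.021, -0.041, -0.039, 0, 0, 1], [0, 0.024, -0.043, -0.038, 0, 0, 1], [0, 0.027, -0.044, -0.039, 0, 0, 1]]
[[0, 0.029, -0.046, -0.038, 0, 0, 1], [0, 0.033, -0.047, -0.039, 0, 0, 1], [0, 0.037, -0.048, -0.038, 0, 0, 1], [0, 0.04, -0.049, -0.039, 0, 0, 1], [0, 0.043, -0.049, -0.038, 0, 0, 1]]
[[0, 0.047, -0.049, -0.038, 0, 0, 1], [0, 0.05, -0.049, -0.039, 0, 0, 1], [0, 0.054, -0.049, -0.038, 0, 0, 1], [0, 0.057, -0.048, -0.039, 0, 0, 1], [0, 0.061, -0.046, -0.038, 0, 0, 1]]
```

>>> step_arm:
  motion:
    - [[0, 0.016, -0.037, -0.038, 0.002, -0.001, 1], [0, 0.018, -0.039, -0.038, 0, 0, 1], [0, 0.021, -0.041, -0.039, 0, 0, 1], [0, 0.024, -0.043, -0.038, 0, 0, 1], [0, 0.027, -0.044, -0.039, 0, 0, 1]]

```text
clock: 2.65
ee_pos: [0.1301, -0.4946, 0.8837]
tool_rot: [0.355, 0.926, 0.12, 0.045]
force: [-0.6, 0.3, -1.6]
width: -0.005
finger_force: 0.0
```

>>> step_arm:
  motion:
    - [[0, 0.029, -0.046, -0.038, 0, 0, 1], [0, 0.033, -0.047, -0.039, 0, 0, 1], [0, 0.037, -0.048, -0.038, 0, 0, 1], [0, 0.04, -0.049, -0.039, 0, 0, 1], [0, 0.043, -0.049, -0.038, 0, 0, 1]]

```text
clock: 3.28
ee_pos: [0.1115, -0.4234, 1.096]
tool_rot: [0.614, 0.779, 0.101, 0.079]
force: [0.5, -0.1, -0.3]
width: -0.001
finger_force: 0.0
```

```bash
cat > st.py <<'E'
from plan import *
s=arm.get_state();np.set_printoptions(precision=3,suppress=True);p=s['ee_pos']
print(s['clock'],s['joint_pos'],p,np.hypot(*p[:2]),np.degrees(np.arctan2(p[1],p[0])),fk(s['joint_pos'][[1,3,5]]),s['force'])
q=s['joint_pos'];print('elbow r,z',L1*np.sin(q[1]),Z0+L1*np.cos(q[1]))
E
python3 st.py
```

```text
3.275 [ 0.967 -0.345 -0.02   1.012  0.384  1.185 -0.246] [ 0.112 -0.423  1.096] 0.437806177169711 -75.24320563437831 (np.float64(0.3858475483123619), np.float64(1.0391428255417217), np.float64(1.8510215519064552)) [ 0.462 -0.051 -0.318]
elbow r,z -0.1625320297779009 0.7576451475398307
```

>>> step_arm:
  motion:
    - [[0, 0.047, -0.049, -0.038, 0, 0, 1], [0, 0.05, -0.049, -0.039, 0, 0, 1], [0, 0.054, -0.049, -0.038, 0, 0, 1], [0, 0.057, -0.048, -0.039, 0, 0, 1], [0, 0.061, -0.046, -0.038, 0, 0, 1]]

```text
clock: 3.9
ee_pos: [0.0741, -0.2853, 1.332]
tool_rot: [0.796, 0.591, 0.077, 0.104]
force: [-1.3, -1.3, -0.1]
width: 0.003
finger_force: 0.0
```

```bash
python3 st.py
cat > rot.py <<'E'
from plan import *
Rc,p=cur(); az=np.arctan2(p[1],p[0]); r=np.hypot(*p[:2]); zt=Rc.apply([0,0,1]); pitch=np.arccos(zt[2]); n=15; t=np.radians(35)
print(np.degrees(az),r,pitch)
rows([pose(r+(.3-r)*k/n,p[2],pitch,az+(t-az)*k/n) for k in range(1,n+1)])
E
python3 rot.py
```

```text
3.9 [ 1.627 -0.373 -0.117  0.738 -0.235  0.91   0.043] [ 0.074 -0.285  1.332] 0.2948016749090312 -75.44679766265078 (np.float64(0.2536668991898024), np.float64(1.2549012241412596), np.float64(1.2749125426252979)) [-1.297 -1.285 -0.055]
elbow r,z -0.17507850668306124 0.7529312212160046
-75.44679766265078 0.2948016749090312 1.277585926810426
[[0.05, 0.001, -0.002, 0, 0.037, 0.011, 1], [0.051, 0.001, -0.003, 0, 0.04, 0.012, 1], [0.051, 0, -0.003, 0, 0.039, 0.012, 1], [0.05, 0.001, -0.002, 0, 0.039, 0.012, 1], [0.051, 0.001, -0.003, 0, 0.039, 0.011, 1]]
[[0.051, 0.001, -0.003, 0, 0.039, 0.012, 1], [0.05, 0.001, -0.003, 0, 0.039, 0.012, 1], [0.051, 0, -0.002, 0, 0.04, 0.012, 1], [0.051, 0.001, -0.003, 0, 0.039, 0.012, 1], [0.051, 0.001, -0.003, 0, 0.039, 0.012, 1]]
[[0.051, 0.001, -0.002, 0, 0.039, 0.011, 1], [0.051, 0.001, -0.003, 0, 0.039, 0.012, 1], [0.051, 0.001, -0.003, 0, 0.039, 0.012, 1], [0.051, 0, -0.002, 0, 0.04, 0.012, 1], [0.052, 0.001, -0.003, 0, 0.039, 0.012, 1]]
```

```bash
sed -i 's/^rows.*/f=lambda k:min(1,k\/4)\nrows([pose(r+.06*f(k),p[2]-.06*f(k),pitch+.15*f(k),az+(t-az)*k\/n) for k in range(1,n+1)])/' rot.py; python3 rot.py
```

```text
-75.44679766265078 0.2948016749090312 1.277585926810426
[[0.053, -0.024, 0.01, 0.012, 0.038, 0.011, 1], [0.055, -0.024, 0.011, 0.012, 0.039, 0.009, 1], [0.058, -0.023, 0.012, 0.012, 0.041, 0.008, 1], [0.061, -0.022, 0.012, 0.012, 0.04, 0.007, 1], [0.061, 0, -0.004, 0, 0.04, 0.006, 1]]
[[0.06, 0.001, -0.004, 0, 0.041, 0.005, 1], [0.061, 0, -0.004, 0, 0.04, 0.006, 1], [0.06, 0.001, -0.004, 0, 0.041, 0.006, 1], [0.061, 0.001, -0.003, 0, 0.04, 0.006, 1], [0.061, 0, -0.004, 0, 0.041, 0.006, 1]]
[[0.06, 0.001, -0.004, 0, 0.04, 0.005, 1], [0.061, 0, -0.004, 0, 0.041, 0.006, 1], [0.06, 0.001, -0.004, 0, 0.04, 0.006, 1], [0.061, 0, -0.004, 0, 0.041, 0.006, 1], [0.061, 0.001, -0.004, 0, 0.04, 0.006, 1]]
```

>>> step_arm:
  motion:
    - [[0.053, -0.024, 0.01, 0.012, 0.038, 0.011, 1], [0.055, -0.024, 0.011, 0.012, 0.039, 0.009, 1], [0.058, -0.023, 0.012, 0.012, 0.041, 0.008, 1], [0.061, -0.022, 0.012, 0.012, 0.04, 0.007, 1], [0.061, 0, -0.004, 0, 0.04, 0.006, 1]]

```text
clock: 4.53
ee_pos: [0.279, -0.2233, 1.2687]
tool_rot: [0.678, 0.593, 0.284, 0.329]
force: [-0.1, 0.7, -0.3]
width: -0.001
finger_force: 0.0
```

```bash
python3 st.py
```

```text
4.525 [ 1.26  -0.349 -0.181  0.801 -0.486  0.996  0.148] [ 0.279 -0.223  1.269] 0.3573489183780509 -38.681924772003654 (np.float64(0.3108850687383531), np.float64(1.1976435534386407), np.float64(1.4478881059187145)) [-0.103  0.676 -0.292]
elbow r,z -0.16405583089492243 0.7570938753179615
```

>>> step_arm:
  motion:
    - [[0.06, 0.001, -0.004, 0, 0.041, 0.005, 1], [0.061, 0, -0.004, 0, 0.04, 0.006, 1], [0.06, 0.001, -0.004, 0, 0.041, 0.006, 1], [0.061, 0.001, -0.003, 0, 0.04, 0.006, 1], [0.061, 0, -0.004, 0, 0.041, 0.006, 1]]

```text
clock: 5.15
ee_pos: [0.3546, -0.0109, 1.2715]
tool_rot: [0.541, 0.471, 0.455, 0.528]
force: [-0.7, 0.6, -0.1]
width: -0.002
finger_force: 0.0
```

```bash
python3 st.py
```

```text
5.15 [ 0.883 -0.353 -0.192  0.797 -0.777  1.046  0.258] [ 0.355 -0.011  1.271] 0.3547691640586342 -1.7560824960861967 (np.float64(0.3066948960085091), np.float64(1.1871856925954505), np.float64(1.490324545959673)) [-0.676  0.639 -0.09 ]
elbow r,z -0.16598477233810235 0.7563876722911811
```

```bash
cat > fk7.py <<'E'
import numpy as np
from scipy.spatial.transform import Rotation as R
from scipy.optimize import least_squares
D=[([1.25280611,0.53713261,-0.00444192,1.53874208,0.00262659,1.06730025,-0.07122873],[.16178,-.62897,.23049],[-7.7e-4,.99208,.12559,-1.7e-4]),
([1.2554,.6836,.0004,1.3899,-.0003,1.0685,-.0631],[.1771,-.6884,.1892],[-.0002,.9921,.1256,0]),
([1.01,.087,.236,1.031,-.006,1.896,-.078],[.1242,-.4776,.7149],[.065,.99,.125,.006]),
([.967,-.345,-.02,1.012,.384,1.185,-.246],[.1115,-.4234,1.096],[.614,.779,.101,.079]),
([1.627,-.373,-.117,.738,-.235,.91,.043],[.0741,-.2853,1.332],[.796,.591,.077,.104]),
([1.26,-.349,-.181,.801,-.486,.996,.148],[.279,-.2233,1.2687],[.678,.593,.284,.329]),
([.883,-.353,-.192,.797,-.777,1.046,.258],[.3546,-.0109,1.2715],[.541,.471,.455,.528])]
def q2R(w): return R.from_quat([*w[1:],w[0]])
# x = z0,L1,L2,L3, lateral offsets d1(shoulder) d2(elbow fwd) d3, base yaw, tool yaw ; sg signs
def chain(q,x,sg):
    z0,L1,L2,L3,e1,e2,e3,yaw,ty=x
    T=R.from_euler('z',yaw); p=np.zeros(3); pts=[]
    T=T*R.from_euler('z',sg[0]*q[0]); p=p+T.apply([0,0,z0]); 
    T=T*R.from_euler('y',q[1]); T=T*R.from_euler('z',sg[1]*q[2]); pts.append(p); p=p+T.apply([e1,e2,L1]); pts.append(p)
    T=T*R.from_euler('y',q[3]); T=T*R.from_euler('z',sg[2]*q[4]); p=p+T.apply([0,e3,L2]); pts.append(p)
    T=T*R.from_euler('y',q[5]); T=T*R.from_euler('z',sg[3]*q[6]+ty); p=p+T.apply([0,0,L3]); pts.append(p)
    return T,p,pts
def res(x,sg):
    o=[]
    for q,p,w in D:
        T,pp,_=chain(q,x,sg); o+=[*(pp-p),*(0.3*(T.inv()*q2R(w)).as_rotvec())]
    return np.array(o)
if __name__=='__main__':
    import itertools
    best=[]
    for sg in itertools.product((1,-1),repeat=4):
        for yaw in(0,np.pi/2*0+np.pi):
          for ty in(0,np.pi/2,-np.pi/2,np.pi):
            s=least_squares(res,[.3,.48,.45,.27,0,0,0,yaw,ty],args=(sg,)); best.append((s.cost,sg,s.x))
    best.sort(key=lambda b:b[0])
    np.set_printoptions(precision=4,suppress=True)
    for b in best[:3]: print(b, np.abs(res(b[2],b[1])).max())
    np.save('x.npy',best[0][2]); np.save('sg.npy',best[0][1])
E
python3 fk7.py
```

```text
(np.float64(2.1088921956213344e-05), (-1, -1, -1, -1), array([ 0.3462,  0.504 ,  0.4485,  0.333 , -0.001 , -0.0461,  0.002 ,
       -0.0003, -4.7126])) 0.004544654052148989
(np.float64(2.1088921956213385e-05), (-1, -1, -1, -1), array([ 0.3462,  0.504 ,  0.4485,  0.333 , -0.001 , -0.0461,  0.002 ,
       -0.0003,  1.5706])) 0.00454465398585252
(np.float64(2.1088921956213598e-05), (-1, -1, -1, -1), array([ 0.3462,  0.504 ,  0.4485,  0.333 , -0.001 , -0.0461,  0.002 ,
        6.2829,  1.5706])) 0.004544654085594901
```

```bash
cat > sim.py <<'E'
from plan import *
from fk7 import chain,D,q2R
from scipy.spatial import cKDTree
X=np.load('x.npy');SG=np.load('sg.npy')
lo=np.array([-2.7,-.37,-1.27,.24,-1.31,.19,-2.76]);hi=np.array([2.7,2.16,1.26,2.4,4.45,1.91,2.76])
P=np.concatenate([cloud(dict(np.load('pics/top0.npz'))).reshape(-1,3),cloud(dict(np.load('pics/s1.npz'))).reshape(-1,3)])
k=(P[:,2]>.55)&(P[:,2]<.85)&(P[:,0]>.12)&(P[:,0]<.58)&(P[:,1]<.1)
tree=cKDTree(P[k])
def clr(q):
    pts=chain(q,X,SG)[2]
    S=np.concatenate([a+(b-a)*np.linspace(0,1,25)[:,None] for a,b in zip(pts[:-1],pts[1:])])
    return tree.query(S)[0].min()
def err(q,T,p):
    t,pp,_=chain(q,X,SG); return np.r_[p-pp,(T*t.inv()).as_rotvec()]
def ik(q,T,p,n=12,lam=.02):
    q=q.copy()
    for _ in range(n):
        e=err(q,T,p); J=np.zeros((6,7))
        for i in range(7):
            d=q.copy();d[i]+=1e-5;J[:,i]=(e-err(d,T,p))/1e-5
        q=np.clip(q+J.T@np.linalg.solve(J@J.T+lam**2*np.eye(6),e),lo,hi)
    return q
def run(q,poses,show=True):
    for i,(T,p) in enumerate(poses):
        q0=q;q=ik(q,T,p)
        if show:print(i,np.round(q,2),'e',np.round(np.linalg.norm(err(q,T,p)),3),'clr %.3f'%clr(q),'dq %.2f'%abs(q-q0).max())
    return q
E
cat > t.py <<'E'
from sim import *
np.set_printoptions(suppress=True,linewidth=140)
# validation 5->6
q=np.array(D[5][0]);P0=np.array(D[5][1]);Ta,Tb=q2R(D[5][2]),q2R(D[6][2])
az0,az1=np.radians([-38.7,-1.76])
qv=run(q,[pose(.356,1.27,1.43,az0+(az1-az0)*k/5) for k in range(1,6)],False);print('val',np.round(qv,2),D[6][0])
q=arm.get_state()['joint_pos'];Rc,p=cur();r=np.hypot(*p[:2]);az=np.arctan2(p[1],p[0]);pit=np.arccos(Rc.apply([0,0,1])[2])
for azt in(30,):
    A=np.array([r,p[2],pit,az]); wps=[A,[.42,1.1,1.8,np.radians(azt)],[.5,.75,2.6,np.radians(azt)],[.49,.4,np.pi,np.radians(azt)]]
    poses=[]
    for a,b in zip(wps[:-1],wps[1:]):
        a,b=np.array(a),np.array(b); poses+=[pose(*(a+(b-a)*k/7)) for k in range(1,8)]
    run(q,poses)
E
python3 t.py
```

```text
val [ 0.89 -0.36 -0.2   0.81 -0.78  1.04  0.26] [0.883, -0.353, -0.192, 0.797, -0.777, 1.046, 0.258]
0 [ 0.84 -0.37 -0.21  0.84 -0.8   1.08  0.28] e 0.0 clr 0.317 dq 0.04
1 [ 0.8  -0.37 -0.23  0.87 -0.82  1.12  0.3 ] e 0.013 clr 0.317 dq 0.04
2 [ 0.76 -0.37 -0.24  0.9  -0.83  1.15  0.31] e 0.025 clr 0.317 dq 0.04
3 [ 0.72 -0.37 -0.26  0.93 -0.84  1.18  0.33] e 0.035 clr 0.316 dq 0.04
4 [ 0.67 -0.37 -0.29  0.96 -0.85  1.22  0.34] e 0.043 clr 0.316 dq 0.05
5 [ 0.63 -0.37 -0.31  0.99 -0.85  1.24  0.35] e 0.049 clr 0.315 dq 0.05
6 [ 0.57 -0.37 -0.34  1.02 -0.84  1.27  0.36] e 0.054 clr 0.315 dq 0.05
7 [ 0.56 -0.37 -0.38  1.06 -0.77  1.32  0.35] e 0.054 clr 0.314 dq 0.07
8 [ 0.54 -0.37 -0.43  1.1  -0.69  1.36  0.33] e 0.045 clr 0.313 dq 0.08
9 [ 0.54 -0.37 -0.49  1.14 -0.61  1.39  0.31] e 0.029 clr 0.313 dq 0.07
10 [ 0.55 -0.37 -0.56  1.18 -0.55  1.42  0.29] e 0.007 clr 0.312 dq 0.07
11 [ 0.57 -0.35 -0.65  1.22 -0.49  1.45  0.27] e 0.0 clr 0.309 dq 0.09
12 [ 0.6  -0.32 -0.75  1.26 -0.42  1.47  0.23] e 0.0 clr 0.303 dq 0.10
13 [ 0.64 -0.27 -0.87  1.29 -0.33  1.49  0.18] e 0.0 clr 0.279 dq 0.12
14 [ 0.64 -0.26 -0.92  1.37 -0.3   1.47  0.18] e 0.0 clr 0.253 dq 0.08
15 [ 0.65 -0.24 -0.97  1.45 -0.27  1.44  0.15] e 0.0 clr 0.234 dq 0.08
16 [ 0.66 -0.2  -1.05  1.52 -0.21  1.42  0.12] e 0.0 clr 0.222 dq 0.08
17 [ 0.68 -0.14 -1.15  1.58 -0.14  1.39  0.05] e 0.0 clr 0.214 dq 0.10
18 [ 0.68 -0.04 -1.27  1.63 -0.03  1.37 -0.06] e 0.0 clr 0.211 dq 0.12
19 [ 0.56  0.1  -1.27  1.68  0.11  1.36 -0.2 ] e 0.0 clr 0.203 dq 0.14
20 [ 0.47  0.23 -1.27  1.72  0.22  1.36 -0.32] e 0.0 clr 0.159 dq 0.13
```

```bash
cat > t.py <<'E'
from sim import *
np.set_printoptions(suppress=True,linewidth=140)
q=arm.get_state()['joint_pos'];Rc,p=cur();r=np.hypot(*p[:2]);az=np.arctan2(p[1],p[0]);pit=np.arccos(Rc.apply([0,0,1])[2])
A=[r,p[2],pit,np.degrees(az)]
def mk(w,ns):
    poses=[]
    for a,b,n in zip([A]+w[:-1],w,ns):
        a,b=np.array(a),np.array(b)
        for k in range(1,n+1):
            v=a+(b-a)*k/n; poses.append(pose(v[0],v[1],v[2],np.radians(v[3])))
    return poses
if __name__=='__main__':
  C={'a':([[.55,1.15,1.5,8],[.6,.9,2.1,40],[.49,.4,3.1416,30]],(5,8,11)),
   'b':([[.6,1.1,1.6,0],[.65,.8,2.3,45],[.49,.4,3.1416,30]],(7,9,11)),
   'c':([[.6,1.1,1.6,20],[.65,.8,2.3,60],[.6,.6,3,50],[.49,.4,3.1416,30]],(7,9,5,5)),
   'd':([[.6,1.15,1.5,0],[.65,1.0,1.8,30],[.6,.6,2.6,45],[.49,.4,3.1416,30]],(7,9,8,5))}
  for n,(w,ns) in C.items():
    qq=q;mx=0;c=9;mn=9;q3=0;e=0
    for T,pp in mk(w,ns):
        o=qq;qq=ik(qq,T,pp);mx=max(mx,abs(qq-o).max());c=min(c,clr(qq));mn=min(mn,qq[1]);q3=max(q3,abs(qq[2]));e=max(e,np.linalg.norm(err(qq,T,pp)))
    print(n,np.round(qq,2),'clr %.2f q2min %.2f q3max %.2f e %.3f dq %.2f'%(c,mn,q3,e,mx))
E
python3 t.py
```

```text
a [ 0.46  0.23 -1.26  1.72  0.22  1.36 -0.32] clr 0.16 q2min -0.37 q3max 1.27 e 0.078 dq 0.34
b [ 0.47  0.23 -1.27  1.72  0.23  1.36 -0.32] clr 0.11 q2min -0.37 q3max 1.27 e 0.360 dq 0.75
c [ 0.54  0.22 -1.27  1.74  0.22  1.35 -0.33] clr 0.12 q2min -0.37 q3max 1.27 e 0.430 dq 0.74
d [ 0.43  0.21 -1.22  1.72  0.21  1.35 -0.3 ] clr 0.17 q2min -0.36 q3max 1.27 e 0.209 dq 0.44
```

```bash
cat > t2.py <<'E'
from t import *
rng=np.random.default_rng(0);best=[]
for i in range(40):
    w=[[rng.uniform(.35,.6),rng.uniform(.95,1.25),rng.uniform(1.4,2.2),rng.uniform(0,35)],[rng.uniform(.45,.65),rng.uniform(.6,.95),rng.uniform(2.2,3),rng.uniform(20,45)],[.49,.4,3.1416,30]]
    if i==0: w=[[.42,1.1,1.8,30],[.5,.75,2.6,30],[.49,.4,3.1416,30]]
    qq=q.copy();m=dict(dq=0,e=0,q3=0);c=9;q2=9
    for T,pp in mk(w,(8,8,8)):
        o=qq;qq=ik(qq,T,pp,n=5);m['dq']=max(m['dq'],abs(qq-o).max());c=min(c,clr(qq));q2=min(q2,qq[1]);m['q3']=max(m['q3'],abs(qq[2]));m['e']=max(m['e'],np.linalg.norm(err(qq,T,pp)))
    best.append((3*m['e']+max(0,m['q3']-1)+max(0,.15-c)*5+max(0,m['dq']-.2),m,c,q2,np.round(w,2).tolist()[:2],np.round(qq,2)))
best.sort(key=lambda b:b[0])
for b in best[:4]:print(b)
E
python3 t2.py
```

```text
(np.float64(0.4195215654389113), {'dq': np.float64(0.16397584054288736), 'e': np.float64(0.04984052181297042), 'q3': np.float64(1.27)}, np.float64(0.16127565544019046), np.float64(-0.37), [[0.57, 1.11, 1.64, 14.79], [0.46, 0.64, 2.74, 36.18]], array([ 0.46,  0.23, -1.26,  1.72,  0.22,  1.36, -0.32]))
(np.float64(0.4526588204742268), {'dq': np.float64(0.15390942562543133), 'e': np.float64(0.06088627349140891), 'q3': np.float64(1.27)}, np.float64(0.16007666323004635), np.float64(-0.37), [[0.42, 1.1, 1.8, 30.0], [0.5, 0.75, 2.6, 30.0]], array([ 0.46,  0.23, -1.26,  1.72,  0.22,  1.36, -0.32]))
(np.float64(0.48669495444538746), {'dq': np.float64(0.275071739282638), 'e': np.float64(0.04720773838758314), 'q3': np.float64(1.27)}, np.float64(0.15863234804984586), np.float64(-0.37), [[0.45, 1.22, 1.43, 28.79], [0.53, 0.89, 2.21, 29.13]], array([ 0.47,  0.23, -1.27,  1.72,  0.23,  1.36, -0.32]))
(np.float64(0.5015204529690755), {'dq': np.float64(0.22905534825349805), 'e': np.float64(0.06748836823852586), 'q3': np.float64(1.27)}, np.float64(0.16522219698768106), np.float64(-0.37), [[0.44, 1.08, 1.83, 3.94], [0.53, 0.6, 2.8, 41.3]], array([ 0.44,  0.22, -1.23,  1.72,  0.21,  1.35, -0.3 ]))
```

```bash
cat > dn.py <<'E'
from t import *
import sys
w=eval(sys.argv[1]);ns=eval(sys.argv[2])
np.set_printoptions(precision=2)
print('now',q,A)
P=mk(w,ns); run(q,P); rows(P)
E
python3 dn.py "[[.57,1.11,1.64,15],[.46,.64,2.74,36],[.49,.4,3.1416,30]]" "(8,9,8)"
```

```text
now [ 0.88 -0.35 -0.19  0.8  -0.78  1.05  0.26] [np.float64(0.3547691640586342), np.float64(1.2714645334370733), np.float64(1.4283635164860442), np.float64(-1.7560824960861967)]
0 [ 0.88 -0.36 -0.25  0.86 -0.77  1.02  0.28] e 0.0 clr 0.315 dq 0.06
1 [ 0.88 -0.36 -0.3   0.9  -0.77  0.99  0.29] e 0.0 clr 0.315 dq 0.05
2 [ 0.88 -0.36 -0.36  0.94 -0.77  0.96  0.31] e 0.0 clr 0.314 dq 0.06
3 [ 0.88 -0.36 -0.42  0.98 -0.76  0.94  0.32] e 0.0 clr 0.313 dq 0.06
4 [ 0.88 -0.35 -0.48  1.01 -0.75  0.91  0.32] e 0.0 clr 0.311 dq 0.06
5 [ 0.89 -0.34 -0.55  1.03 -0.73  0.89  0.32] e 0.0 clr 0.308 dq 0.07
6 [ 0.89 -0.32 -0.62  1.05 -0.71  0.87  0.32] e 0.0 clr 0.306 dq 0.07
7 [ 0.91 -0.31 -0.7   1.07 -0.69  0.84  0.31] e 0.0 clr 0.302 dq 0.08
8 [ 0.86 -0.34 -0.66  1.12 -0.7   0.95  0.33] e 0.0 clr 0.307 dq 0.11
9 [ 0.83 -0.37 -0.64  1.17 -0.7   1.06  0.34] e 0.0 clr 0.312 dq 0.10
10 [ 0.79 -0.37 -0.64  1.22 -0.68  1.14  0.35] e 0.018 clr 0.312 dq 0.09
11 [ 0.73 -0.37 -0.64  1.27 -0.63  1.22  0.34] e 0.028 clr 0.312 dq 0.07
12 [ 0.67 -0.37 -0.65  1.32 -0.58  1.28  0.33] e 0.03 clr 0.312 dq 0.06
13 [
[... 1337 characters left out ...]
 0.006, 0.039, 0.013, -0.005, 1], [0.028, -0.07, 0.014, 0.039, 0.011, -0.006, 1], [0.028, -0.068, 0.022, 0.039, 0.011, -0.008, 1], [0.027, -0.064, 0.031, 0.039, 0.009, -0.008, 1], [0.026, -0.061, 0.039, 0.039, 0.009, -0.01, 1]]
[[0.026, -0.055, 0.045, 0.039, 0.007, -0.011, 1], [0.025, -0.05, 0.052, 0.039, 0.005, -0.011, 1], [-0.008, -0.011, 0.039, 0.016, -0.001, 0.003, 1], [-0.009, -0.009, 0.039, 0.015, -0.001, 0.004, 1], [-0.008, -0.007, 0.04, 0.016, -0.002, 0.004, 1]]
[[-0.008, -0.005, 0.04, 0.016, 0, 0.004, 1], [-0.008, -0.003, 0.04, 0.016, -0.001, 0.004, 1], [-0.009, -0.001, 0.04, 0.016, -0.001, 0.005, 1], [-0.008, 0, 0.04, 0.016, 0, 0.004, 1], [-0.009, 0.003, 0.041, 0.016, 0, 0.004, 1]]
```

>>> step_arm:
  motion:
    - [[0.018, -0.032, 0.031, 0.008, 0.011, 0, 1], [0.02, -0.031, 0.033, 0.009, 0.011, 0.001, 1], [0.022, -0.03, 0.032, 0.008, 0.012, 0.001, 1], [0.022, -0.029, 0.034, 0.009, 0.012, 0.001, 1], [0.024, -0.028, 0.035, 0.008, 0.011, 0, 1]]

```text
clock: 5.78
ee_pos: [0.4851, 0.0726, 1.1697]
tool_rot: [0.464, 0.46, 0.533, 0.538]
force: [-1.0, -0.0, -0.1]
width: 0.003
finger_force: 0.0
```

```bash
python3 dn.py "[[.57,1.11,1.64,15],[.54,.65,2.74,36],[.49,.4,3.1416,30]]" "(3,9,8)"
```

```text
now [ 0.89 -0.33 -0.49  0.99 -0.74  0.91  0.32] [np.float64(0.49050149094637036), np.float64(1.1697413318840457), np.float64(1.5611579567074516), np.float64(8.506054771510808)]
0 [ 0.88 -0.34 -0.55  1.03 -0.73  0.89  0.32] e 0.0 clr 0.308 dq 0.06
1 [ 0.89 -0.32 -0.62  1.05 -0.71  0.86  0.32] e 0.0 clr 0.305 dq 0.07
2 [ 0.91 -0.31 -0.7   1.07 -0.69  0.84  0.31] e 0.0 clr 0.302 dq 0.08
3 [ 0.88 -0.33 -0.7   1.11 -0.68  0.94  0.32] e 0.0 clr 0.305 dq 0.10
4 [ 0.86 -0.34 -0.71  1.14 -0.67  1.04  0.32] e 0.0 clr 0.307 dq 0.09
5 [ 0.85 -0.35 -0.74  1.18 -0.65  1.12  0.32] e 0.0 clr 0.308 dq 0.09
6 [ 0.85 -0.35 -0.78  1.21 -0.62  1.2   0.31] e 0.0 clr 0.308 dq 0.08
7 [ 0.85 -0.35 -0.84  1.25 -0.58  1.27  0.31] e 0.0 clr 0.307 dq 0.07
8 [ 0.86 -0.34 -0.91  1.28 -0.54  1.32  0.3 ] e 0.0 clr 0.305 dq 0.08
9 [ 0.87 -0.33 -1.01  1.32 -0.5   1.37  0.29] e 0.0 clr 0.302 dq 0.10
10 [ 0.91 -0.31 -1.13  1.35 -0.44  1.41  0.27] e 0.0 clr 0.298 dq 0.12
11 [ 0.97 -0.29 -1.27  1.39 -0.38  1.44  0.24] e 0.019 clr 0.292 dq 0.14
12 [ 0.98 -0.29 -1.27  1.44 -0.36  1.43  0.23] e 0.055 clr 0.265 dq 0.05
13 [ 0
[... 752 characters left out ...]
, 0.039, 0.012, -0.005, 1], [0.03, -0.063, 0.024, 0.039, 0.011, -0.006, 1], [0.03, -0.061, 0.032, 0.039, 0.011, -0.008, 1], [0.03, -0.056, 0.039, 0.039, 0.009, -0.008, 1], [0.029, -0.051, 0.045, 0.038, 0.008, -0.01, 1]]
[[0.03, -0.045, 0.052, 0.039, 0.008, -0.011, 1], [0.029, -0.039, 0.056, 0.039, 0.005, -0.012, 1], [-0.009, -0.024, 0.035, 0.016, -0.001, 0.004, 1], [-0.009, -0.022, 0.036, 0.016, -0.001, 0.004, 1], [-0.009, -0.02, 0.038, 0.016, -0.002, 0.004, 1]]
[[-0.009, -0.019, 0.038, 0.016, 0, 0.004, 1], [-0.009, -0.016, 0.039, 0.016, -0.001, 0.004, 1], [-0.009, -0.015, 0.04, 0.016, -0.001, 0.004, 1], [-0.009, -0.013, 0.041, 0.016, 0, 0.005, 1], [-0.008, -0.01, 0.041, 0.016, 0, 0.004, 1]]
```

```bash
for a in "[[.54,1.05,1.8,15],[.48,.64,2.74,26],[.49,.4,3.1416,30]]" "[[.5,.9,2.1,15],[.46,.64,2.74,22],[.49,.4,3.1416,30]]" "[[.5,.95,2.2,22],[.43,.64,3.0,30],[.49,.4,3.1416,30]]"; do python3 dn.py "$a" "(5,8,7)"| grep -v '^\[' | cut -c1-110; done
```

```text
now [ 0.89 -0.33 -0.49  0.99 -0.74  0.91  0.32] [np.float64(0.49050149094637036), np.float64(1.169741331884045
0 [ 0.88 -0.35 -0.5   1.04 -0.74  0.93  0.32] e 0.0 clr 0.311 dq 0.05
1 [ 0.87 -0.35 -0.52  1.06 -0.73  0.95  0.33] e 0.0 clr 0.311 dq 0.02
2 [ 0.87 -0.35 -0.55  1.08 -0.72  0.97  0.33] e 0.0 clr 0.311 dq 0.03
3 [ 0.87 -0.35 -0.58  1.1  -0.71  0.99  0.33] e 0.0 clr 0.310 dq 0.03
4 [ 0.87 -0.35 -0.61  1.12 -0.69  1.01  0.32] e 0.0 clr 0.309 dq 0.03
5 [ 0.85 -0.37 -0.61  1.17 -0.68  1.1   0.33] e 0.0 clr 0.312 dq 0.09
6 [ 0.83 -0.37 -0.62  1.22 -0.65  1.17  0.33] e 0.013 clr 0.312 dq 0.08
7 [ 0.8  -0.37 -0.63  1.26 -0.6   1.24  0.32] e 0.018 clr 0.312 dq 0.06
8 [ 0.77 -0.37 -0.66  1.31 -0.56  1.29  0.31] e 0.016 clr 0.311 dq 0.06
9 [ 0.75 -0.37 -0.7   1.36 -0.51  1.34  0.3 ] e 0.009 clr 0.275 dq 0.05
10 [ 0.76 -0.37 -0.76  1.41 -0.47  1.38  0.3 ] e 0.0 clr 0.243 dq 0.06
11 [ 0.76 -0.35 -0.83  1.46 -0.42  1.41  0.28] e 0.0 clr 0.216 dq 0.07
12 [ 0.78 -0.33 -0.92  1.51 -0.37  1.43  0.26] e 0.0 clr 0.198 dq 0.09
13 [ 0.79 -0.31 -1.    1.55 -0.34  1.42  0.24] e 0.0 clr 0.194 dq 0.
[... 2793 characters left out ...]
32 -0.97  1.29 -0.4   1.69  0.27] e 0.0 clr 0.219 dq 0.06
11 [ 0.9  -0.31 -1.04  1.34 -0.36  1.71  0.26] e 0.0 clr 0.198 dq 0.07
12 [ 0.92 -0.3  -1.13  1.4  -0.32  1.73  0.24] e 0.0 clr 0.185 dq 0.09
13 [ 0.94 -0.29 -1.19  1.46 -0.3   1.67  0.23] e 0.0 clr 0.184 dq 0.06
14 [ 0.97 -0.27 -1.26  1.52 -0.28  1.6   0.21] e 0.0 clr 0.187 dq 0.07
15 [ 0.89 -0.17 -1.27  1.57 -0.17  1.53  0.09] e 0.057 clr 0.174 dq 0.12
16 [ 0.68 -0.03 -1.27  1.61 -0.02  1.47 -0.07] e 0.001 clr 0.197 dq 0.22
17 [ 0.59  0.06 -1.27  1.65  0.06  1.43 -0.16] e 0.0 clr 0.204 dq 0.09
18 [ 0.52  0.14 -1.27  1.69  0.15  1.39 -0.24] e 0.0 clr 0.189 dq 0.09
19 [ 0.46  0.23 -1.26  1.72  0.22  1.36 -0.32] e 0.0 clr 0.161 dq 0.08
```

```bash
python3 dn.py "[[.5,.9,2.1,15],[.46,.64,2.74,22],[.49,.4,3.1416,30]]" "(5,8,7)"| grep '^\[\['
```

```text
[[0.015, -0.072, 0.002, 0.034, 0.007, -0.001, 1], [0.015, -0.071, 0.009, 0.035, 0.007, -0.001, 1], [0.015, -0.07, 0.017, 0.034, 0.007, -0.002, 1], [0.015, -0.068, 0.025, 0.034, 0.007, -0.002, 1], [0.015, -0.065, 0.031, 0.034, 0.007, -0.004, 1]]
[[0.01, -0.04, 0.016, 0.026, 0.004, -0.002, 1], [0.01, -0.04, 0.019, 0.025, 0.004, -0.003, 1], [0.01, -0.038, 0.023, 0.026, 0.003, -0.003, 1], [0.01, -0.035, 0.025, 0.025, 0.004, -0.004, 1], [0.009, -0.034, 0.028, 0.026, 0.003, -0.004, 1]]
[[0.01, -0.031, 0.031, 0.025, 0.002, -0.004, 1], [0.01, -0.029, 0.033, 0.026, 0.003, -0.004, 1], [0.009, -0.026, 0.035, 0.025, 0.002, -0.004, 1], [0.012, -0.013, 0.044, 0.018, 0.002, -0.006, 1], [0.013, -0.01, 0.045, 0.019, 0.002, -0.006, 1]]
[[0.012, -0.008, 0.046, 0.018, 0.002, -0.006, 1], [0.013, -0.005, 0.046, 0.018, 0.001, -0.007, 1], [0.013, -0.002, 0.046, 0.019, 0.001, -0.006, 1], [0.013, 0, 0.046, 0.018, 0.001, -0.006, 1], [0.013, 0.003, 0.046, 0.018, 0, -0.007, 1]]
```

>>> step_arm:
  motion:
    - [[0.015, -0.072, 0.002, 0.034, 0.007, -0.001, 1], [0.015, -0.071, 0.009, 0.035, 0.007, -0.001, 1], [0.015, -0.07, 0.017, 0.034, 0.007, -0.002, 1], [0.015, -0.068, 0.025, 0.034, 0.007, -0.002, 1], [0.015, -0.065, 0.031, 0.034, 0.007, -0.004, 1]]

```text
clock: 6.4
ee_pos: [0.4819, 0.1295, 0.899]
tool_rot: [0.302, 0.527, 0.689, 0.395]
force: [0.4, 1.0, 0.2]
width: -0.003
finger_force: 0.0
```

>>> step_arm:
  motion:
    - [[0.01, -0.04, 0.016, 0.026, 0.004, -0.002, 1], [0.01, -0.04, 0.019, 0.025, 0.004, -0.003, 1], [0.01, -0.038, 0.023, 0.026, 0.003, -0.003, 1], [0.01, -0.035, 0.025, 0.025, 0.004, -0.004, 1], [0.009, -0.034, 0.028, 0.026, 0.003, -0.004, 1]]

```text
clock: 7.02
ee_pos: [0.4477, 0.157, 0.7367]
tool_rot: [0.181, 0.548, 0.775, 0.256]
force: [-1.1, -1.1, -0.7]
width: 0.005
finger_force: 0.0
```

```bash
python3 dn.py "[[.46,.64,2.74,22],[.49,.4,3.1416,30]]" "(4,6)"|cut -c1-400
```

```text
now [ 0.53 -0.32 -0.6   1.43 -0.32  1.35  0.2 ] [np.float64(0.4744427893238343), np.float64(0.7366929008801627), np.float64(2.5036024987253023), np.float64(19.32066574027363)]
0 [ 0.52 -0.34 -0.61  1.48 -0.32  1.37  0.2 ] e 0.0 clr 0.196 dq 0.05
1 [ 0.52 -0.32 -0.64  1.5  -0.3   1.39  0.19] e 0.0 clr 0.183 dq 0.03
2 [ 0.52 -0.31 -0.68  1.52 -0.28  1.4   0.17] e 0.0 clr 0.172 dq 0.03
3 [ 0.52 -0.29 -0.71  1.54 -0.26  1.42  0.16] e 0.0 clr 0.164 dq 0.04
4 [ 0.51 -0.25 -0.78  1.59 -0.22  1.4   0.13] e 0.0 clr 0.164 dq 0.07
5 [ 0.51 -0.2  -0.86  1.63 -0.17  1.38  0.08] e 0.0 clr 0.168 dq 0.08
6 [ 0.5  -0.13 -0.94  1.66 -0.11  1.36  0.02] e 0.0 clr 0.176 dq 0.08
7 [ 0.48 -0.04 -1.03  1.68 -0.03  1.34 -0.06] e 0.0 clr 0.187 dq 0.09
8 [ 0.44  0.07 -1.09  1.7   0.07  1.34 -0.17] e 0.0 clr 0.202 dq 0.11
9 [ 0.36  0.19 -1.12  1.72  0.17  1.34 -0.27] e 0.0 clr 0.177 dq 0.12
[[0.007, -0.023, 0.023, 0.019, 0.002, -0.002, 1], [0.008, -0.022, 0.024, 0.019, 0.002, -0.004, 1], [0.007, -0.02, 0.026, 0.018, 0.001, -0.003, 1], [0.007, -0.019, 0.027, 0.019, 0.002, -0.003, 1], [0.014, -0.015, 0.051, 0.022, 0.003, -0.007, 1]]
[[0.015, -0.011, 0.053, 0.021, 0.002, -0.007, 1], [0.015, -0.008, 0.053, 0.021, 0.001, -0.007, 1], [0.014, -0.004, 0.053, 0.021, 0.002, -0.008, 1], [0.015, -0.001, 0.054, 0.022, 0, -0.007, 1], [0.016, 0.003, 0.054, 0.021, 0.001, -0.008, 1]]
```

>>> step_arm:
  motion:
    - [[0.007, -0.023, 0.023, 0.019, 0.002, -0.002, 1], [0.008, -0.022, 0.024, 0.019, 0.002, -0.004, 1], [0.007, -0.02, 0.026, 0.018, 0.001, -0.003, 1], [0.007, -0.019, 0.027, 0.019, 0.002, -0.003, 1], [0.014, -0.015, 0.051, 0.022, 0.003, -0.007, 1]]

```text
clock: 7.65
ee_pos: [0.4278, 0.1838, 0.6008]
tool_rot: [0.092, 0.542, 0.823, 0.14]
force: [0.4, 0.2, -0.5]
width: 0.003
finger_force: 0.0
```

>>> step_arm:
  motion:
    - [[0.015, -0.011, 0.053, 0.021, 0.002, -0.007, 1], [0.015, -0.008, 0.053, 0.021, 0.001, -0.007, 1], [0.014, -0.004, 0.053, 0.021, 0.002, -0.008, 1], [0.015, -0.001, 0.054, 0.022, 0, -0.007, 1], [0.016, 0.003, 0.054, 0.021, 0.001, -0.008, 1]]

```text
clock: 8.28
ee_pos: [0.426, 0.2455, 0.3995]
tool_rot: [0.0, 0.499, 0.866, 0.001]
force: [-0.6, -0.2, -0.7]
width: -0.001
finger_force: 0.0
```

```bash
cat > task.py <<'E'
from t import *
import sys
# absolute waypoints (x,y,z), tool straight down, outward yaw kept at 30deg; args: list of points, rows each
w=eval(sys.argv[1]);ns=eval(sys.argv[2])
np.set_printoptions(precision=3,suppress=True)
Rd=pose(1,0,np.pi,np.radians(30))[0]; print('now',q,p,(Rc.inv()*Rd).as_rotvec())
P=[];a=p
for b,n in zip(w,ns):
    b=np.array(b);P+=[(Rd,a+(b-a)*k/n) for k in range(1,n+1)];a=b
run(q,P);rows(P)
E
python3 task.py "[[.422,.241,.32],[.422,.241,.277]]" "(2,3)"
```

```text
now [ 0.292  0.258 -1.08   1.671  0.233  1.351 -0.3  ] [0.426 0.246 0.4  ] [ 0.001 -0.     0.001]
0 [ 0.33  0.22 -1.09  1.79  0.2   1.26 -0.29] e 0.0 clr 0.167 dq 0.12
1 [ 0.31  0.25 -1.08  1.85  0.24  1.18 -0.33] e 0.0 clr 0.150 dq 0.08
2 [ 0.3   0.27 -1.07  1.87  0.26  1.15 -0.34] e 0.0 clr 0.142 dq 0.03
3 [ 0.29  0.29 -1.07  1.89  0.28  1.12 -0.36] e 0.0 clr 0.133 dq 0.03
4 [ 0.27  0.31 -1.06  1.91  0.3   1.1  -0.38] e 0.0 clr 0.125 dq 0.03
[[-0.001, -0.004, 0.053, 0, 0, 0, 1], [-0.002, -0.004, 0.053, 0, 0, 0, 1], [0, 0, 0.019, 0, 0, 0, 1], [0, 0, 0.019, 0, 0, 0, 1], [0, 0, 0.019, 0, 0, 0, 1]]
```

```bash
for a in "[.444,.157,.277],[.444,.157,.175],[.427,.2,.175]" "[.429,.283,.277],[.429,.283,.175],[.422,.241,.175]"; do echo; python3 task.py "[[.422,.241,.3],[.422,.241,.277],$a]" "(2,2,4,4,3)"|grep clr|cut -c1-100; done
python3 - <<'E'
from t import *
for n,P in (('scene0','pics/scene0.npz'),):
    C=cloud(dict(np.load(P)))
    # upper-arm thickness at start: distance of arm surface points to shoulder-elbow axis
    pts=chain(np.array(D[0][0]),X,SG)[2]; a,b=pts[0],pts[1]
    S=C.reshape(-1,3); S=S[(S[:,0]>-.15)&(S[:,0]<.25)&(S[:,1]<.1)&(S[:,1]>-.3)&(S[:,2]>.36)&(S[:,2]<.55)]
    u=(b-a)/np.linalg.norm(b-a); d=np.linalg.norm(np.cross(S-a,u),axis=1); print('upper arm radius',np.percentile(d,[5,50,95]))
    a,b=pts[2],pts[3]; S=C.reshape(-1,3); S=S[(S[:,1]<-.5)&(S[:,2]>.25)&(S[:,2]<.6)&(S[:,0]<.3)]; print(np.percentile(np.linalg.norm(np.cross(S-a,(b-a)/np.linalg.norm(b-a)),axis=1),[5,50,95]))
q=arm.get_state()['joint_pos'];pts=chain(q,X,SG)[2];print(np.round(pts,3))
for a,b in zip(pts[:-1],pts[1:]):
    S=a+(b-a)*np.linspace(0,1,25)[:,None];d,i=tree.query(S);j=d.argmin();print(d.min(),S[j],tree.data[i[j]])
E
```

```text
0 [ 0.32  0.23 -1.09  1.8   0.21  1.24 -0.3 ] e 0.0 clr 0.163 dq 0.13
1 [ 0.29  0.28 -1.07  1.88  0.27  1.14 -0.35] e 0.0 clr 0.138 dq 0.10
2 [ 0.28  0.29 -1.06  1.89  0.28  1.12 -0.37] e 0.0 clr 0.131 dq 0.02
3 [ 0.27  0.31 -1.06  1.91  0.3   1.1  -0.38] e 0.0 clr 0.125 dq 0.02
4 [ 0.32  0.29 -1.06  1.92  0.29  1.09 -0.33] e 0.0 clr 0.116 dq 0.05
5 [ 0.37  0.28 -1.05  1.93  0.28  1.09 -0.27] e 0.0 clr 0.108 dq 0.05
6 [ 0.41  0.27 -1.05  1.94  0.27  1.08 -0.22] e 0.0 clr 0.100 dq 0.05
7 [ 0.46  0.26 -1.04  1.94  0.26  1.08 -0.17] e 0.0 clr 0.092 dq 0.05
8 [ 0.43  0.3  -1.03  1.97  0.3   1.03 -0.21] e 0.0 clr 0.076 dq 0.05
9 [ 0.4   0.34 -1.01  2.    0.35  0.98 -0.25] e 0.0 clr 0.060 dq 0.05
10 [ 0.37  0.38 -0.98  2.03  0.39  0.93 -0.29] e 0.0 clr 0.047 dq 0.05
11 [ 0.34  0.42 -0.95  2.05  0.44  0.89 -0.33] e 0.0 clr 0.033 dq 0.05
12 [ 0.31  0.42 -0.95  2.05  0.45  0.89 -0.37] e 0.0 clr 0.039 dq 0.03
13 [ 0.28  0.42 -0.96  2.05  0.45  0.89 -0.4 ] e 0.0 clr 0.045 dq 0.03
14 [ 0.25  0.43 -0.96  2.05  0.45  0.89 -0.43] e 0.0 clr 0.053 dq 0.03

0 [ 0.32  0.23 -1.09  1.8   0.21  1.24 -0.3 
[... 774 characters left out ...]
e 0.0 clr 0.085 dq 0.04
12 [ 0.1   0.49 -0.96  1.97  0.5   0.94 -0.58] e 0.0 clr 0.080 dq 0.03
13 [ 0.13  0.47 -0.96  1.99  0.49  0.93 -0.56] e 0.0 clr 0.075 dq 0.03
14 [ 0.17  0.46 -0.97  2.01  0.48  0.92 -0.53] e 0.0 clr 0.069 dq 0.03
upper arm radius [0.04849899 0.06438055 0.08779067]
[0.02938496 0.0401401  0.07274111]
[[ 0.     0.     0.346]
 [ 0.154 -0.07   0.823]
 [ 0.45   0.253  0.726]
 [ 0.45   0.253  0.393]]
0.1559638869119021 [ 0.09613444 -0.04373538  0.64434542] [ 0.22817868 -0.10904255  0.59312018]
0.1544665842823708 [ 0.19077899 -0.02961138  0.81108383] [ 0.27295273 -0.13829116  0.73830947]
0.23888019327791976 [0.449654   0.25309197 0.58734554] [0.34420826 0.03874448 0.5876553 ]
```

```bash
cat > fast.py <<'E'
from sim import *
def rz(a):c,s=np.cos(a),np.sin(a);return np.array([[c,-s,0],[s,c,0],[0,0,1]])
def ry(a):c,s=np.cos(a),np.sin(a);return np.array([[c,0,s],[0,1,0],[-s,0,c]])
OFF=[None,[0,0,X[0]],None,[X[4],X[5],X[1]],None,[0,X[6],X[2]],None]
def fkj(q):
    M=rz(X[7]);p=np.zeros(3);ax=[];og=[];pts=[]
    for i in range(7):
        if OFF[i] is not None: p=p+M@OFF[i];pts.append(p)
        if i%2==0: ax.append(-M[:,2]);M=M@rz(-q[i])
        else: ax.append(M[:,1]);M=M@ry(q[i])
        og.append(p)
    M=M@rz(X[8]);p=p+M[:,2]*X[3];pts.append(p)
    J=np.array([np.r_[np.cross(a,p-o),a] for a,o in zip(ax,og)]).T
    return M,p,pts,J
def fik(q,T,p,n=4,lam=.02):
    for _ in range(n):
        M,pp,_,J=fkj(q); e=np.r_[p-pp,R.from_matrix(T@M.T).as_rotvec()]
        q=np.clip(q+J.T@np.linalg.solve(J@J.T+lam**2*np.eye(6),e),lo,hi)
    return q,np.linalg.norm(e)
def fclr(q):
    pts=fkj(q)[2];S=np.concatenate([a+(b-a)*np.linspace(0,1,12)[:,None] for a,b in zip(pts[:-1],pts[1:])]);return tree.query(S)[0].min()
# waypoint: x,y,z, tilt vec (world axes) tx,ty, yaw
Rd=lambda tx,ty,yw: R.from_rotvec([tx,ty,0])*R.from_euler('z',yw)*pose(1,0,np.pi,np.radians(30))[0]
def path(a,b,n):
    Ra,Rb=Rd(*a[3:]),Rd(*b[3:]); dv=(Ra.inv()*Rb).as_rotvec()
    return [((Ra*R.from_rotvec(dv*k/n)),np.array(a[:3])+(np.array(b[:3])-np.array(a[:3]))*k/n) for k in range(1,n+1)]
def nrows(a,b):
    ang=np.linalg.norm((Rd(*a[3:]).inv()*Rd(*b[3:])).as_rotvec()); return int(np.ceil(max(np.linalg.norm(np.subtract(b[:3],a[:3]))/.055,ang/.17,1)))
def follow(q,w,full=False):
    st=dict(c=9,e=0,dq=0,n=0);P=[]
    for a,b in zip(w[:-1],w[1:]):
        n=nrows(a,b);st['n']+=n
        for T,p in path(a,b,n):
            o=q;q,e=fik(q,T.as_matrix(),p);st['e']=max(st['e'],e);st['dq']=max(st['dq'],abs(q-o).max());st['c']=min(st['c'],fclr(q));P.append((T,p))
            if e>.02 or st['c']<.1 or st['dq']>.21: return (q,st,P) if full else None
    return q,st,P
WORK=[[.422,.241,.32],[.444,.157,.277],[.444,.157,.175],[.427,.2,.175]]
E
cat > srch.py <<'E'
from fast import *
import time,sys
rng=np.random.default_rng(int(sys.argv[1]));q0=arm.get_state()['joint_pos'];Rc,p=cur()
H=[*p,0,0,0];best=[];t0=time.time();N=0
while time.time()-t0<150:
    N+=1
    k=rng.integers(2,5)
    w=[H]+[[rng.uniform(.25,.55),rng.uniform(.1,.55),rng.uniform(.42,.9),*rng.uniform(-1.2,1.2,2),rng.uniform(-1.5,1.5)] for _ in range(k)]+[[*p,0,0,rng.choice([0,.7,-.7,1.5,-1.5])]]
    o=follow(q0,w)
    if o is None: continue
    best.append((o[0][2],o[1],np.round(w[1:],2).tolist(),np.round(o[0],2)))
best.sort(key=lambda b:-b[0]);print(N,len(best))
for b in best[:3]:print(b)
E
for i in 1 2 3 4; do python3 srch.py $i & done; wait
```

```text
this script no longer has the robot
this script no longer has the robot
this script no longer has the robot
10723 55
(np.float64(-0.28447432427520236), {'c': np.float64(0.1207445674299406), 'e': np.float64(0.009614336805121085), 'dq': np.float64(0.1826467256627936), 'n': 36}, [[0.49, 0.11, 0.56, -0.67, -1.12, 0.09], [0.38, 0.3, 0.45, 0.52, -0.53, -1.47], [0.4, 0.14, 0.64, 0.29, -0.03, -0.06], [0.43, 0.25, 0.4, 0.0, 0.0, 0.7]], array([-0.36,  0.11, -0.28,  1.72,  0.03,  1.32,  0.58]))
(np.float64(-0.40704205126976795), {'c': np.float64(0.16559783648635687), 'e': np.float64(0.005726700085245457), 'dq': np.float64(0.20484951318297528), 'n': 41}, [[0.5, 0.54, 0.85, 0.15, -1.09, 1.4], [0.31, 0.18, 0.79, 0.31, -0.4, -0.86], [0.43, 0.25, 0.4, 0.0, 0.0, 1.5]], array([-0.25,  0.12, -0.41,  1.72,  0.05,  1.32,  1.36]))
(np.float64(-0.5282321615784438), {'c': np.float64(0.19473094922293566), 'e': np.float64(2.057285585678884e-06), 'dq': np.float64(0.17143718306407107), 'n': 27}, [[0.53, 0.15, 0.65, -0.9, -1.08, -0.31], [0.25, 0.51, 0.73, 0.4, -1.07, 0.76], [0.43, 0.25, 0.4, 0.0, 0.0, 0.0]], array([-0.14,  0.12, -0.53,  1.72,  0.06,  1.32, -0.15]))Exception ignored in: <_io.TextIOWrapper mode='rw' encoding='UTF-8'>
Traceback (most recent call last):
BrokenPipeError: [Errno 32] Broken pipe
Exception ignored in: <_io.TextIOWrapper mode='rw' encoding='UTF-8'>
Traceback (most recent call last):
BrokenPipeError: [Errno 32] Broken pipe
Exception ignored in: <_io.TextIOWrapper mode='rw' encoding='UTF-8'>
Traceback (most recent call last):
BrokenPipeError: [Errno 32] Broken pipe
```

```bash
cat > srch.py <<'E'
from fast import *
import time
rng=np.random.default_rng(5);q0=arm.get_state()['joint_pos'];Rc,p=cur();np.savez('q0.npz',q=q0,p=p)
H=[*p,0,0,0];best=[];t0=time.time();N=0
cams=np.array([[-.03,.59,.78],[.33,.02,1.09]])
base=np.array([[.53,.15,.65,-.9,-1.08,-.31],[.25,.51,.73,.4,-1.07,.76]]);sg=np.array([.06,.1,.1,.35,.35,.5]);cb=-9;cw=base
while time.time()-t0<200:
    N+=1
    w=[H]+(cw+rng.normal(size=(2,6))*sg*rng.choice([.3,1])).tolist()+[[*p,0,0,0]]
    if any(v[0]>.54 or v[2]<.45 or v[1]<.1 for v in w[1:-1]): continue
    o=follow(q0,w)
    if o is None or o[1]['c']<.15: continue
    W=[[*p,0,0,0]]+[[*a,0,0,0] for a in WORK]
    o2=follow(o[0],W)
    if o2 is None: c2=0
    else: c2=o2[1]['c']
    sc=o[0][2]*.3+min(c2,.2)*2+min(o[1]['c'],.2)-o[1]['n']*.004-3*o[1]['e']
    if sc>cb: cb=sc;cw=np.array(w[1:3]);bst=(sc,o[1],c2,np.round(cw,2).tolist(),np.round(o[0],2))
print(N);print(bst)
E
python3 srch.py
```

```text
8388
(np.float64(0.12887108104983297), {'c': np.float64(0.1819484046964968), 'e': np.float64(0.002378274816610186), 'dq': np.float64(0.18239036699590327), 'n': 32}, 0, [[0.52, 0.2, 0.64, -0.9, -1.21, -0.08], [0.19, 0.61, 0.73, 1.27, -0.4, 0.19]], array([-0.86,  0.12,  0.27,  1.72, -0.03,  1.31, -0.06]))
```

```bash
cat > chk.py <<'E'
from fast import *
z=np.load('q0.npz');q0,p=z['q'],z['p'];H=[*p,0,0,0];np.set_printoptions(precision=2,suppress=True)
for nm,w in (('A',[[0.53,0.15,0.65,-0.9,-1.08,-0.31],[0.25,0.51,0.73,0.4,-1.07,0.76]]),('B',[[0.52,0.2,0.64,-0.9,-1.21,-0.08],[0.19,0.61,0.73,1.27,-0.4,0.19]])):
    o=follow(q0,[H]+w+[H],True);print(nm,o[0],o[1])
    q=o[0];W=[H]+[[*a,0,0,0] for a in WORK]
    for a,b in zip(W[:-1],W[1:]):
        o=follow(q,[a,b],True);q=o[0];pts=fkj(q)[2];print(b[:3],q,o[1],'elbow',pts[1])
    for a,b in zip(pts[:-1],pts[1:]):
        S=a+(b-a)*np.linspace(0,1,25)[:,None];d,i=tree.query(S);j=d.argmin();print('  %.3f'%d.min(),S[j],tree.data[i[j]])
E
python3 chk.py
```

```text
A [-0.14  0.12 -0.52  1.72  0.06  1.32 -0.15] {'c': np.float64(0.19800566295670569), 'e': np.float64(1.9051550567211952e-06), 'dq': np.float64(0.17050608422860192), 'n': 27}
[0.422, 0.241, 0.32] [-0.15  0.17 -0.52  1.85  0.09  1.14 -0.18] {'c': np.float64(0.16655135141618055), 'e': np.float64(5.4768340717081795e-08), 'dq': np.float64(0.08902017972247256), 'n': 2} elbow [ 0.11 -0.02  0.84]
[0.444, 0.157, 0.277] [-0.03  0.18 -0.46  1.94  0.09  1.04 -0.  ] {'c': np.float64(0.10378987357581582), 'e': np.float64(6.23331064886491e-08), 'dq': np.float64(0.08858809886719164), 'n': 2} elbow [ 0.11 -0.04  0.84]
[0.444, 0.157, 0.175] [-0.04  0.25 -0.45  2.    0.13  0.92 -0.04] {'c': np.float64(0.07979178401077908), 'e': np.float64(8.533570760409917e-08), 'dq': np.float64(0.11524848506548568), 'n': 2} elbow [ 0.14 -0.04  0.83]
[0.427, 0.2, 0.175] [-0.14  0.33 -0.46  2.05  0.2   0.81 -0.2 ] {'c': np.float64(0.08424572251494183), 'e': np.float64(1.99801466567192e-07), 'dq': np.float64(0.15689537283600552), 'n': 1} elbow [ 0.18 -0.02  0.82]
  0.155 [ 0.12 -0.01  0.64] [ 0.24 -0.09  0.59]
  0.083 [0
[... 531 characters left out ...]
 np.float64(0.11473803039603149), 'e': np.float64(8.437561002885459e-08), 'dq': np.float64(0.10319308195649335), 'n': 2} elbow [0.09 0.02 0.84]
[0.444, 0.157, 0.175] [-0.72  0.25  0.33  2.   -0.1   0.9   0.19] {'c': np.float64(0.09683892283724033), 'e': np.float64(8.597037551156594e-08), 'dq': np.float64(0.12134246579616448), 'n': 2} elbow [0.11 0.04 0.84]
[0.427, 0.2, 0.175] [-0.77  0.33  0.29  2.05 -0.13  0.78  0.12] {'c': np.float64(0.11821329400223911), 'e': np.float64(1.5010964175425386e-07), 'dq': np.float64(0.1212112051297407), 'n': 1} elbow [0.14 0.07 0.83]
  0.206 [0.08 0.04 0.63] [ 0.25 -0.06  0.59]
  0.118 [0.32 0.15 0.63] [0.32 0.04 0.59]
  0.194 [0.43 0.2  0.51] [0.35 0.04 0.58]
```

```bash
cat >> chk.py <<'E'
print('LEFT')
WORK=[[.422,.241,.32],[.422,.241,.277],[.428,.283,.277],[.428,.283,.175],[.422,.24,.175],[.422,.24,.275]]
for nm,w in (('A',[[0.53,0.15,0.65,-0.9,-1.08,-0.31],[0.25,0.51,0.73,0.4,-1.07,0.76]]),('B',[[0.52,0.2,0.64,-0.9,-1.21,-0.08],[0.19,0.61,0.73,1.27,-0.4,0.19]])):
    q=follow(q0,[H]+w+[H],True)[0];W=[H]+[[*a,0,0,0] for a in WORK]
    for a,b in zip(W[:-1],W[1:]):
        o=follow(q,[a,b],True);q=o[0];print(b[:3],q,'%.3f'%o[1]['c'])
    o=follow(q0,[H]+w+[H],True)
for n in('top0','scene0'):
    C=cloud(dict(np.load(f'pics/{n}.npz'))).reshape(-1,3)
    k=C[(C[:,0]>.39)&(C[:,0]<.6)&(C[:,1]>.27)&(C[:,1]<.42)&(C[:,2]>.03)&(C[:,2]<.18)];k=k[k[:,0].argsort()]
    print(n,len(k),k.min(0),k.max(0));print(k[:60:6])
# points along loop A: tip and wrist
o=follow(q0,[H]+[[0.53,0.15,0.65,-0.9,-1.08,-0.31],[0.25,0.51,0.73,0.4,-1.07,0.76]]+[H],True)
q=q0
for T,pp in o[2]:
    q,_=fik(q,T.as_matrix(),pp);print(pp,'wrist',fkj(q)[2][2],'elb',fkj(q)[2][1])
E
python3 chk.py | sed -n '/LEFT/,$p'
```

```text
LEFT
[0.422, 0.241, 0.32] [-0.15  0.17 -0.52  1.85  0.09  1.14 -0.18] 0.167
[0.422, 0.241, 0.277] [-0.16  0.21 -0.52  1.91  0.12  1.05 -0.21] 0.145
[0.428, 0.283, 0.277] [-0.22  0.27 -0.54  1.85  0.16  1.07 -0.29] 0.163
[0.428, 0.283, 0.175] [-0.26  0.4  -0.51  1.95  0.25  0.86 -0.38] 0.124
[0.422, 0.24, 0.175] [-0.19  0.35 -0.51  2.01  0.23  0.83 -0.3 ] 0.104
[0.422, 0.24, 0.275] [-0.14  0.22 -0.54  1.91  0.13  1.04 -0.21] 0.123
[0.422, 0.241, 0.32] [-0.86  0.17  0.28  1.85 -0.05  1.13 -0.04] 0.181
[0.422, 0.241, 0.277] [-0.85  0.21  0.28  1.91 -0.07  1.03 -0.02] 0.165
[0.428, 0.283, 0.277] [-0.88  0.26  0.25  1.85 -0.08  1.04 -0.08] 0.192
[0.428, 0.283, 0.175] [-0.86  0.39  0.23  1.95 -0.12  0.81 -0.04] 0.174
[0.422, 0.24, 0.175] [-0.81  0.35  0.24  2.02 -0.12  0.79  0.03] 0.146
[0.422, 0.24, 0.275] [-0.84  0.21  0.27  1.91 -0.07  1.02 -0.02] 0.151
top0 1118 [0.46 0.34 0.03] [0.6  0.41 0.09]
[[0.46 0.37 0.05]
 [0.46 0.36 0.06]
 [0.47 0.36 0.06]
 [0.47 0.36 0.06]
 [0.47 0.35 0.07]
 [0.47 0.36 0.06]
 [0.47 0.34 0.08]
 [0.47 0.35 0.09]
 [0.48 0.38 0.04]
 [0.48 0.38 0.08]]
scene0 2012 
[... 1251 characters left out ...]
.72] wrist [-0.02  0.4   0.85] elb [-0.09 -0.04  0.84]
[0.25 0.51 0.73] wrist [-0.03  0.4   0.87] elb [-0.07 -0.04  0.85]
[0.27 0.48 0.69] wrist [-0.    0.39  0.87] elb [-0.07 -0.05  0.85]
[0.29 0.45 0.66] wrist [0.04 0.38 0.86] elb [-0.07 -0.05  0.85]
[0.31 0.42 0.62] wrist [0.08 0.37 0.86] elb [-0.06 -0.05  0.85]
[0.33 0.39 0.58] wrist [0.13 0.36 0.85] elb [-0.05 -0.05  0.85]
[0.35 0.36 0.55] wrist [0.18 0.34 0.84] elb [-0.04 -0.05  0.85]
[0.37 0.33 0.51] wrist [0.24 0.32 0.82] elb [-0.02 -0.04  0.85]
[0.39 0.3  0.47] wrist [0.3  0.3  0.79] elb [ 0.01 -0.04  0.85]
[0.41 0.27 0.44] wrist [0.36 0.27 0.77] elb [ 0.05 -0.03  0.85]
[0.43 0.25 0.4 ] wrist [0.43 0.25 0.73] elb [ 0.09 -0.03  0.84]
```

```bash
cat > chk2.py <<'E'
from fast import *
z=np.load('q0.npz');q0,p=z['q'],z['p'];H=[*p,0,0,0];np.set_printoptions(precision=2,suppress=True)
for w in ([[0.53,0.15,0.65,-0.9,-1.08,-0.31],[0.25,0.51,0.73,0.9,-.7,.4]],[[0.52,0.2,0.64,-0.9,-1.21,-0.08],[0.22,0.52,0.73,1.27,-0.4,0.19]],[[0.52,0.2,0.64,-0.9,-1.21,-0.08],[0.25,0.5,0.73,.9,-0.6,0.4]],[[0.52,0.2,0.64,-0.9,-1.21,-0.08],[0.22,0.52,0.8,1.1,-0.4,0.4]],[[0.52,0.2,0.64,-0.9,-1.21,-0.3],[0.3,0.52,0.7,1.1,-0.4,0.4]]):
    o=follow(q0,[H]+w+[H],True);print(w[1],o[0],{k:round(float(v),3) for k,v in o[1].items()})
E
python3 chk2.py
```

```text
[0.25, 0.51, 0.73, 0.9, -0.7, 0.4] [ 0.17 -0.05 -1.24  1.84  1.27  1.55 -0.97] {'c': 0.198, 'e': 0.0, 'dq': 0.219, 'n': 19.0}
[0.22, 0.52, 0.73, 1.27, -0.4, 0.19] [-0.35 -0.37 -0.65  1.78  0.44  0.92 -0.59] {'c': 0.181, 'e': 0.039, 'dq': 0.209, 'n': 22.0}
[0.25, 0.5, 0.73, 0.9, -0.6, 0.4] [-0.   -0.09 -1.19  1.83  1.22  1.5  -0.84] {'c': 0.181, 'e': 0.0, 'dq': 0.222, 'n': 19.0}
[0.22, 0.52, 0.8, 1.1, -0.4, 0.4] [ 0.01 -0.09 -1.18  1.81  1.22  1.51 -0.82] {'c': 0.181, 'e': 0.0, 'dq': 0.215, 'n': 21.0}
[0.3, 0.52, 0.7, 1.1, -0.4, 0.4] [ 0.08 -0.07 -1.25  1.86  1.27  1.48 -1.06] {'c': 0.175, 'e': 0.005, 'dq': 0.251, 'n': 22.0}
```

```bash
cat > loopA.py <<'E'
from fast import *
import sys
w=eval(sys.argv[1]);Rc,p=cur();q=arm.get_state()['joint_pos']
first=sys.argv[2]=='1'; H=[.426,.2455,.40,0,0,0]
o=follow(q,([H] if first else [])+w+[H],True)
P=o[2]; print(q.round(2),o[0].round(2),o[1]); rows(P)
E
python3 loopA.py "[[0.53,0.15,0.65,-0.9,-1.08,-0.31],[0.25,0.51,0.73,0.4,-1.07,0.76]]" 1
```

```text
[ 0.29  0.26 -1.08  1.67  0.23  1.35 -0.3 ] [-0.14  0.12 -0.52  1.71  0.06  1.32 -0.15] {'c': np.float64(0.19800310191295992), 'e': np.float64(1.9105629040995154e-06), 'dq': np.float64(0.17057639378170575), 'n': 27}
[[-0.02, 0.006, -0.038, -0.024, -0.044, 0.009, 1], [-0.024, 0.01, -0.033, -0.024, -0.043, 0.01, 1], [-0.029, 0.013, -0.029, -0.024, -0.044, 0.009, 1], [-0.032, 0.015, -0.024, -0.025, -0.044, 0.009, 1], [-0.034, 0.018, -0.017, -0.024, -0.043, 0.009, 1]]
[[-0.035, 0.021, -0.012, -0.024, -0.044, 0.009, 1], [-0.036, 0.022, -0.005, -0.024, -0.043, 0.009, 1], [-0.036, 0.023, 0.001, -0.025, -0.044, 0.009, 1], [-0.034, 0.023, 0.009, -0.024, -0.044, 0.009, 1], [0.008, 0.012, -0.067, -0.023, 0.029, -0.011, 1]]
[[0.013, 0.017, -0.065, -0.023, 0.028, -0.012, 1], [0.019, 0.023, -0.063, -0.024, 0.029, -0.011, 1], [0.023, 0.027, -0.058, -0.023, 0.028, -0.012, 1], [0.027, 0.033, -0.054, -0.023, 0.029, -0.011, 1], [0.03, 0.037, -0.049, -0.023, 0.028, -0.012, 1]]
[[0.033, 0.042, -0.043, -0.023, 0.028, -0.011, 1], [0.035, 0.046, -0.037, -0.024, 0.029, -0.012, 1], [0.037, 0.05, -0.03, -0.023, 0.028, -0.011, 1], [0.004, -0.061, 0.029, 0.035, 0.022, 0.024, 1], [-0.002, -0.057, 0.037, 0.036, 0.021, 0.024, 1]]
[[-0.009, -0.052, 0.042, 0.035, 0.021, 0.024, 1], [-0.016, -0.047, 0.047, 0.035, 0.022, 0.023, 1], [-0.022, -0.039, 0.051, 0.036, 0.021, 0.024, 1], [-0.029, -0.032, 0.053, 0.035, 0.022, 0.024, 1], [-0.034, -0.024, 0.053, 0.035, 0.021, 0.024, 1]]
[[-0.039, -0.015, 0.054, 0.036, 0.022, 0.024, 1], [-0.043, -0.006, 0.051, 0.035, 0.021, 0.024, 1]]
```

>>> step_arm:
  motion:
    - [[-0.02, 0.006, -0.038, -0.024, -0.044, 0.009, 1], [-0.024, 0.01, -0.033, -0.024, -0.043, 0.01, 1], [-0.029, 0.013, -0.029, -0.024, -0.044, 0.009, 1], [-0.032, 0.015, -0.024, -0.025, -0.044, 0.009, 1], [-0.034, 0.018, -0.017, -0.024, -0.043, 0.009, 1]]

```text
clock: 8.9
ee_pos: [0.4834, 0.1921, 0.5416]
tool_rot: [0.385, 0.521, 0.762, -0.004]
force: [-0.8, -0.8, -0.6]
width: 0.001
finger_force: 0.0
```

>>> step_arm:
  motion:
    - [[-0.035, 0.021, -0.012, -0.024, -0.044, 0.009, 1], [-0.036, 0.022, -0.005, -0.024, -0.043, 0.009, 1], [-0.036, 0.023, 0.001, -0.025, -0.044, 0.009, 1], [-0.034, 0.023, 0.009, -0.024, -0.044, 0.009, 1], [0.008, 0.012, -0.067, -0.023, 0.029, -0.011, 1]]

```text
clock: 9.52
ee_pos: [0.5015, 0.1872, 0.6562]
tool_rot: [0.635, 0.445, 0.631, 0.018]
force: [-1.2, 0.7, 0.1]
width: 0.003
finger_force: 0.0
```

Run:
```python
from fast import *
z=np.load('q0.npz');np.set_printoptions(precision=2,suppress=True)
H=[.426,.2455,.40,0,0,0]
P=follow(z['q'],[H,[0.53,0.15,0.65,-0.9,-1.08,-0.31],[0.25,0.51,0.73,0.4,-1.07,0.76],H],True)[2]
q=z['q']
for T,p in P[:10]: q,_=fik(q,T.as_matrix(),p)
print('sim',q,'real',arm.get_state()['joint_pos'],'tcp',p,cur()[1],'roterr',(cur()[0].inv()*T).magnitude(),'clr',fclr(arm.get_state()['joint_pos']))
q=arm.get_state()['joint_pos']
for T,p in P[10:]:q,e=fik(q,T.as_matrix(),p)
print('end',q)
```

```text
sim [ 0.12  0.01 -1.25  1.85  1.35  1.65 -0.95] real [-0.09  0.1  -1.08  1.82  1.41  1.71 -0.97] tcp [0.5  0.19 0.66] [0.5  0.19 0.66] roterr 0.006040074796492271 clr 0.2070778726804019
end [-0.19  0.12 -0.47  1.71  0.06  1.32 -0.15]
```

Tracking well; continuing.

>>> step_arm:
  motion:
    - [[0.013, 0.017, -0.065, -0.023, 0.028, -0.012, 1], [0.019, 0.023, -0.063, -0.024, 0.029, -0.011, 1], [0.023, 0.027, -0.058, -0.023, 0.028, -0.012, 1], [0.027, 0.033, -0.054, -0.023, 0.029, -0.011, 1], [0.03, 0.037, -0.049, -0.023, 0.028, -0.012, 1]]

```text
clock: 10.15
ee_pos: [0.3409, 0.391, 0.7053]
tool_rot: [0.55, 0.247, 0.778, 0.176]
force: [0.4, 0.1, -0.0]
width: 0.004
finger_force: 0.0
```

>>> step_arm:
  motion:
    - [[0.033, 0.042, -0.043, -0.023, 0.028, -0.011, 1], [0.035, 0.046, -0.037, -0.024, 0.029, -0.012, 1], [0.037, 0.05, -0.03, -0.023, 0.028, -0.011, 1], [0.004, -0.061, 0.029, 0.035, 0.022, 0.024, 1], [-0.002, -0.057, 0.037, 0.036, 0.021, 0.024, 1]]

```text
clock: 10.78
ee_pos: [0.2874, 0.4512, 0.657]
tool_rot: [0.379, 0.217, 0.875, 0.209]
force: [1.1, 0.6, -1.1]
width: -0.002
finger_force: 0.0
```

```bash
cat > fin.py <<'E'
from fast import *
np.set_printoptions(precision=2,suppress=True)
Rc,p=cur();q=arm.get_state()['joint_pos'];H=[.426,.2455,.40,0,0,0];RT=Rd(0,0,0);dv=(Rc.inv()*RT).as_rotvec();n=10
P=[(Rc*R.from_rotvec(dv*k/n),p+(np.array(H[:3])-p)*k/n) for k in range(1,n+1)]
c=9;q1=q
for T,pp in P: q1,e=fik(q1,T.as_matrix(),pp);c=min(c,fclr(q1))
print(q,p,'->',q1,c);rows(P)
WORK=[H]+[a+[0,0,0] for a in [[.422,.241,.277],[.428,.283,.277],[.428,.283,.18],[.422,.24,.18],[.422,.24,.275]]]
for a,b in zip(WORK[:-1],WORK[1:]):
    o=follow(q1,[a,b],True);q1=o[0];print(b[:3],q1,'%.3f'%o[1]['c'])
E
python3 fin.py
```

```text
[-0.38 -0.16 -1.02  1.61  0.71  1.26 -0.43] [0.29 0.45 0.66] -> [-0.16  0.12 -0.5   1.71  0.06  1.32 -0.15] 0.2047969165475622
[[-0.007, -0.037, 0.03, 0.025, 0.015, 0.017, 1], [-0.009, -0.033, 0.032, 0.024, 0.015, 0.016, 1], [-0.014, -0.031, 0.034, 0.025, 0.015, 0.017, 1], [-0.016, -0.027, 0.036, 0.025, 0.015, 0.017, 1], [-0.019, -0.023, 0.037, 0.024, 0.015, 0.016, 1]]
[[-0.022, -0.019, 0.037, 0.025, 0.014, 0.017, 1], [-0.025, -0.015, 0.038, 0.025, 0.015, 0.016, 1], [-0.027, -0.011, 0.037, 0.024, 0.015, 0.017, 1], [-0.03, -0.007, 0.037, 0.025, 0.015, 0.017, 1], [-0.031, -0.002, 0.036, 0.025, 0.015, 0.016, 1]]
[0.422, 0.241, 0.277] [-0.18  0.21 -0.5   1.91  0.12  1.05 -0.2 ] 0.146
[0.428, 0.283, 0.277] [-0.24  0.27 -0.51  1.85  0.15  1.07 -0.29] 0.163
[0.428, 0.283, 0.18] [-0.28  0.39 -0.49  1.94  0.24  0.86 -0.36] 0.127
[0.422, 0.24, 0.18] [-0.2   0.34 -0.49  2.01  0.21  0.84 -0.29] 0.107
[0.422, 0.24, 0.275] [-0.16  0.22 -0.52  1.91  0.12  1.04 -0.21] 0.125
```

>>> step_arm:
  motion:
    - [[-0.007, -0.037, 0.03, 0.025, 0.015, 0.017, 1], [-0.009, -0.033, 0.032, 0.024, 0.015, 0.016, 1], [-0.014, -0.031, 0.034, 0.025, 0.015, 0.017, 1], [-0.016, -0.027, 0.036, 0.025, 0.015, 0.017, 1], [-0.019, -0.023, 0.037, 0.024, 0.015, 0.016, 1]]

```text
clock: 11.4
ee_pos: [0.3583, 0.3477, 0.5285]
tool_rot: [0.196, 0.371, 0.901, 0.108]
force: [0.7, 0.9, -0.3]
width: 0.0
finger_force: 0.0
```

>>> step_arm:
  motion:
    - [[-0.022, -0.019, 0.037, 0.025, 0.014, 0.017, 1], [-0.025, -0.015, 0.038, 0.025, 0.015, 0.016, 1], [-0.027, -0.011, 0.037, 0.024, 0.015, 0.017, 1], [-0.03, -0.007, 0.037, 0.025, 0.015, 0.017, 1], [-0.031, -0.002, 0.036, 0.025, 0.015, 0.016, 1]]

```text
clock: 12.02
ee_pos: [0.4281, 0.2446, 0.4008]
tool_rot: [0.001, 0.5, 0.866, -0.0]
force: [0.9, 1.1, -0.4]
width: -0.004
finger_force: 0.0
```

```bash
python3 task.py "[[.422,.241,.32],[.422,.241,.285]]" "(2,3)"
python3 - <<'E'
from h import *
P=cloud(cap('top','t2'));k=(P[...,0]>.36)&(P[...,0]<.5)&(P[...,1]>.16)&(P[...,1]<.34)&(P[...,2]>.284)&(P[...,2]<.30);c=P[k];print(len(c),circ(c[:,:2]))
E
```

```text
now [-0.127  0.157 -0.548  1.683  0.086  1.325 -0.167] [0.428 0.245 0.401] [-0.     0.001 -0.001]
0 [-0.12  0.15 -0.55  1.78  0.08  1.23 -0.17] e 0.0 clr 0.188 dq 0.10
1 [-0.13  0.17 -0.55  1.85  0.1   1.14 -0.18] e 0.0 clr 0.166 dq 0.09
2 [-0.13  0.18 -0.55  1.87  0.11  1.12 -0.19] e 0.0 clr 0.160 dq 0.03
3 [-0.13  0.2  -0.55  1.88  0.11  1.09 -0.2 ] e 0.0 clr 0.154 dq 0.03
4 [-0.14  0.21 -0.55  1.9   0.12  1.07 -0.21] e 0.0 clr 0.149 dq 0.03
[[0, -0.005, 0.054, 0, 0, 0, 1], [0, -0.004, 0.054, 0, 0, 0, 1], [0, 0, 0.015, 0, 0, 0, 1], [0, 0, 0.016, 0, 0, 0, 1], [0, 0, 0.015, 0, 0, 0, 1]]
186 (array([0.42203523, 0.23970153]), np.float64(0.024546720636549342))
```

>>> step_arm:
  motion:
    - [[0, -0.005, 0.054, 0, 0, 0, 1], [0, -0.004, 0.054, 0, 0, 0, 1], [0, 0, 0.02, 0, 0, 0, 1], [0, 0, 0.02, 0, 0, 0, 1], [0, 0, 0.024, 0, 0, 0, 1]]

```text
clock: 12.7
ee_pos: [0.4236, 0.2425, 0.2736]
tool_rot: [0.003, 0.5, 0.866, 0.002]
force: [0.4, 0.9, -0.8]
width: -0.001
finger_force: 0.0
```

```bash
python3 task.py "[[.423,.255,.27],[.428,.287,.27]]" "(2,3)"
```

```text
now [-0.15   0.252 -0.542  1.888  0.154  1.036 -0.232] [0.424 0.242 0.274] [0.006 0.003 0.   ]
0 [-0.15  0.23 -0.55  1.9   0.14  1.04 -0.23] e 0.0 clr 0.146 dq 0.02
1 [-0.16  0.24 -0.55  1.9   0.15  1.04 -0.25] e 0.0 clr 0.148 dq 0.02
2 [-0.18  0.25 -0.55  1.88  0.15  1.05 -0.27] e 0.0 clr 0.152 dq 0.02
3 [-0.19  0.27 -0.56  1.87  0.16  1.05 -0.29] e 0.0 clr 0.156 dq 0.02
4 [-0.21  0.28 -0.56  1.85  0.17  1.06 -0.31] e 0.0 clr 0.160 dq 0.02
[[0.007, 0.004, 0.002, 0.002, 0.001, 0, 1], [0.008, 0.004, 0.003, 0, 0, 0, 1], [0.011, 0.009, 0, 0, 0, 0, 1], [0.011, 0.009, 0, 0, 0, 0, 1], [0.011, 0.009, 0, 0, 0, 0, 1]]
```

>>> step_arm:
  motion:
    - [[0, 0, 0.006, 0.002, 0.001, 0, 1], [0.012, 0.006, 0.002, 0, 0, 0, 1], [0.013, 0.008, 0, 0, 0, 0, 1], [0.013, 0.01, 0, 0, 0, 0, 1], [0.012, 0.01, 0, 0, 0, 0, 1]]

```text
clock: 13.32
ee_pos: [0.4276, 0.2882, 0.2687]
tool_rot: [0.0, 0.5, 0.866, 0.0]
force: [1.5, -1.3, 5.5]
width: 0.002
finger_force: 2.5
```

```bash
cat > see.py <<'E'
from h import *
import sys
np.set_printoptions(precision=3,suppress=True)
s=arm.get_state();print('tcp',s['ee_pos'],'F',s['force'])
for n in('top','scene'):
    d=cap(n,n+sys.argv[1]);P=cloud(d);h=cv2.cvtColor(d['pixels'],cv2.COLOR_RGB2HSV)
    m=(h[...,0]<14)&(h[...,1]>120)&(h[...,2]>100)&(P[...,0]>.36)&(P[...,0]<.52)&(P[...,1]>.1)&(P[...,1]<.36)&(P[...,2]>.12);c=P[m]
    if len(c)>10:
        zt=np.percentile(c[:,2],98);e=c[c[:,2]>zt-.012]
        from scipy.optimize import least_squares
        f=least_squares(lambda v:np.hypot(e[:,0]-v[0],e[:,1]-v[1])-.025,[*e[:,:2].mean(0)]);print(n,len(c),'rim z %.3f'%zt,'centre',f.x)
    b=P[(P[...,0]>.36)&(P[...,0]<.5)&(P[...,1]>.16)&(P[...,1]<.27)&(P[...,2]>.11)&(P[...,2]<.137)];print('bail',len(b),b.mean(0),b.max(0))
a=cv2.imread(f'pics/scene{sys.argv[1]}.png')[160:360,130:290];b=cv2.imread(f'pics/top{sys.argv[1]}.png')[150:290,120:232]
cv2.imwrite(f'pics/v{sys.argv[1]}.png',np.hstack([cv2.resize(a,(384,480)),cv2.resize(b,(384,480))]))
E
python3 see.py 3
```

```text
tcp [0.428 0.288 0.269] F [ 1.547 -1.267  5.475]
top 33 rim z 0.289 centre [0.43  0.287]
bail 77 [0.424 0.218 0.126] [0.459 0.228 0.137]
scene 367 rim z 0.289 centre [0.431 0.289]
bail 119 [0.421 0.221 0.126] [0.461 0.231 0.137]
```

View pics/v3.png

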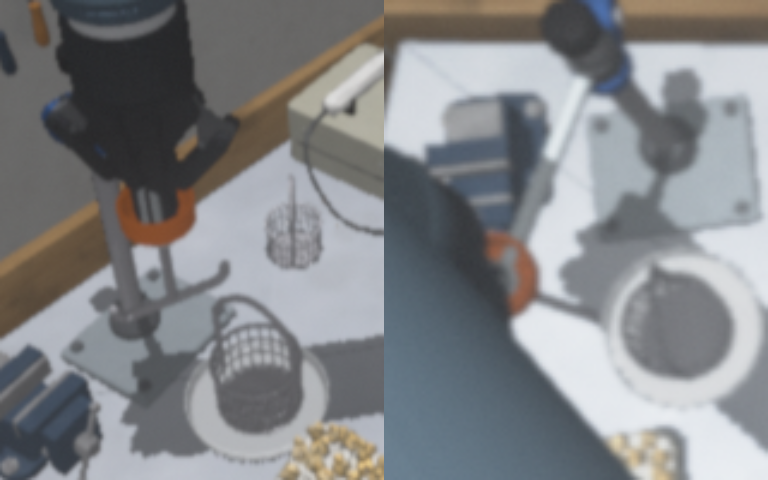

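>>> step_arm:
  motion:
    - [[0, 0, 0.026, 0, 0, 0, 1], [0, 0, 0.026, 0, 0, 0, 1], [0, 0, 0.026, 0, 0, 0, 1], [0, 0, 0.026, 0, 0, 0, 1], [0, 0, 0.026, 0, 0, 0, 1]]

```text
clock: 14.05
ee_pos: [0.4274, 0.2888, 0.1712]
tool_rot: [-0.0, 0.5, 0.866, 0.001]
force: [0.9, 0.3, 11.0]
width: 0.002
finger_force: 5.7
```

```bash
python3 see.py 4; python3 task.py "[[.424,.263,.172],[.422,.242,.172]]" "(3,3)"
```

```text
tcp [0.427 0.289 0.171] F [ 0.948  0.291 10.973]
top 20 rim z 0.195 centre [0.429 0.287]
bail 78 [0.425 0.218 0.126] [0.46  0.228 0.137]
scene 290 rim z 0.190 centre [0.43  0.286]
bail 120 [0.421 0.22  0.125] [0.461 0.23  0.135]
now [-0.272  0.441 -0.511  1.924  0.281  0.848 -0.406] [0.427 0.287 0.17 ] [-0.002 -0.     0.   ]
0 [-0.25  0.4  -0.52  1.96  0.26  0.84 -0.38] e 0.0 clr 0.120 dq 0.04
1 [-0.23  0.39 -0.52  1.97  0.26  0.84 -0.37] e 0.0 clr 0.117 dq 0.01
2 [-0.22  0.38 -0.52  1.98  0.25  0.84 -0.35] e 0.0 clr 0.114 dq 0.02
3 [-0.21  0.38 -0.52  1.99  0.25  0.83 -0.34] e 0.0 clr 0.110 dq 0.01
4 [-0.19  0.37 -0.52  2.    0.25  0.83 -0.33] e 0.0 clr 0.107 dq 0.01
5 [-0.18  0.36 -0.52  2.01  0.24  0.82 -0.31] e 0.0 clr 0.103 dq 0.01
[[-0.009, -0.006, -0.001, 0, 0, 0, 1], [-0.009, -0.007, -0.001, 0, 0, 0, 1], [-0.008, -0.006, -0.001, 0, 0, 0, 1], [-0.008, -0.006, 0, 0, 0, 0, 1], [-0.008, -0.005, 0, 0, 0, 0, 1]]
[[-0.007, -0.006, 0, 0, 0, 0, 1]]
```

View pics/v4.png

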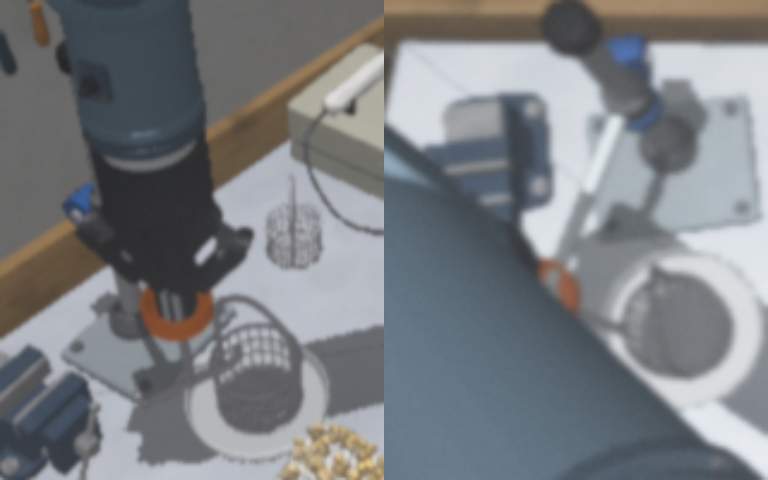

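>>> step_arm:
  motion:
    - [[-0.009, -0.006, 0, 0, 0, 0, 1], [-0.009, -0.006, 0, 0, 0, 0, 1], [-0.009, -0.006, 0, 0, 0, 0, 1], [-0.009, -0.006, 0, 0, 0, 0, 1], [-0.009, -0.006, 0, 0, 0, 0, 1]]

```text
clock: 14.78
ee_pos: [0.4232, 0.2476, 0.1708]
tool_rot: [-0.001, 0.5, 0.866, -0.0]
force: [-2.3, 1.0, 7.1]
width: -0.003
finger_force: 3.7
```

>>> step_arm:
  motion:
    - [[-0.005, -0.003, 0, 0, 0, 0, 1], [0, 0, 0, 0, 0, 0, 1], [0, 0, 0, 0, 0, 0, 1], [0, 0, 0, 0, 0, 0, 1], [0, 0, 0, 0, 0, 0, 1]]

```text
clock: 15.4
ee_pos: [0.4233, 0.2432, 0.1708]
tool_rot: [-0.001, 0.5, 0.866, -0.001]
force: [-2.4, -0.2, 7.6]
width: 0.001
finger_force: 3.8
```

```bash
python3 see.py 5
```

```text
tcp [0.423 0.243 0.171] F [-2.366 -0.232  7.638]
bail 37 [0.441 0.222 0.127] [0.457 0.228 0.135]
scene 277 rim z 0.192 centre [0.423 0.243]
bail 112 [0.412 0.227 0.124] [0.425 0.247 0.137]
```

View pics/v5.png

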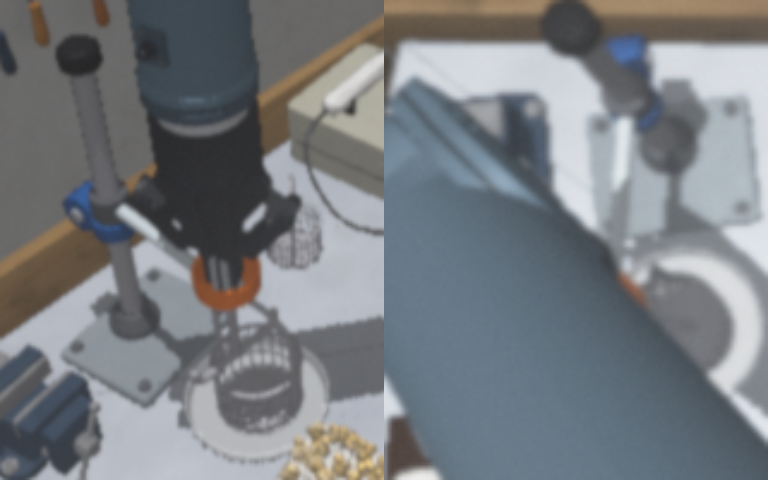

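The tine is now under the bail, with the stem at y 0.243 and the bail at about 0.219. Letting it rise slowly.

>>> step_arm:
  motion:
    - [[-0.002, -0.001, -0.01, 0, 0, 0, 1], [-0.002, -0.001, -0.01, 0, 0, 0, 1], [0, 0, -0.01, 0, 0, 0, 1], [0, 0, -0.01, 0, 0, 0, 1], [0, 0, -0.008, 0, 0, 0, 1]]

```text
clock: 16.12
ee_pos: [0.4235, 0.2396, 0.2069]
tool_rot: [-0.001, 0.5, 0.866, -0.001]
force: [-1.3, 0.2, 3.7]
width: -0.002
finger_force: 1.6
```

>>> step_arm:
  motion:
    - [[0, 0, -0.008, 0, 0, 0, 1], [0, 0, -0.01, 0, 0, 0, 1], [0, 0, -0.01, 0, 0, 0, 1], [0, 0, -0.01, 0, 0, 0, 1], [0, 0, -0.01, 0, 0, 0, 1]]

```text
clock: 16.75
ee_pos: [0.4234, 0.2387, 0.2421]
tool_rot: [-0.001, 0.5, 0.866, -0.001]
force: [-0.8, -0.0, 2.5]
width: -0.001
finger_force: 1.1
```

```bash
python3 see.py 6
```

```text
tcp [0.423 0.239 0.242] F [-0.785 -0.05   2.477]
top 42 rim z 0.263 centre [0.421 0.237]
bail 12 [0.417 0.215 0.121] [0.462 0.225 0.135]
scene 324 rim z 0.264 centre [0.423 0.239]
bail 47 [0.414 0.219 0.125] [0.465 0.232 0.136]
```

View pics/v6.png

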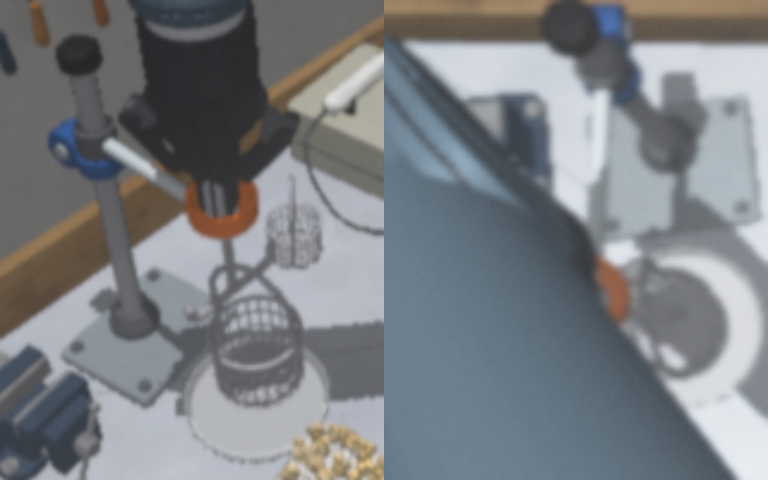

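The basket is caught on the tine and clear of the dish, with the bail at (225,280). I'll let it rise the rest of the way and withdraw.

>>> step_arm:
  motion:
    - [[0, 0, -0.01, 0, 0, 0, 1], [0, 0, -0.01, 0, 0, 0, 1], [0, 0, -0.01, 0, 0, 0, 1], [0, 0, -0.01, 0, 0, 0, 1], [0, 0, -0.01, 0, 0, 0, 1]]

```text
clock: 17.48
ee_pos: [0.4236, 0.2387, 0.2795]
tool_rot: [-0.001, 0.5, 0.866, -0.001]
force: [0.8, -1.7, 0.3]
width: -0.001
finger_force: 0.0
```

>>> step_arm:
  motion:
    - [[0, 0, -0.015, 0, 0, 0, 1], [0, 0, -0.02, 0, 0, 0, 1], [0, 0, -0.02, 0, 0, 0, 1], [0, 0, -0.02, 0, 0, 0, 1], [0, 0, 0, 0, 0, 0, 1]]

```text
clock: 18.1
ee_pos: [0.4244, 0.2393, 0.3368]
tool_rot: [-0.0, 0.5, 0.866, -0.0]
force: [-0.3, 0.7, -0.1]
width: 0.002
finger_force: 0.0
```

>>> step_arm:
  motion:
    - [[0, 0, 0, 0, 0, 0, 1], [0, 0, 0, 0, 0, 0, 1], [0, 0, 0, 0, 0, 0, 1], [0, 0, 0, 0, 0, 0, 1], [0, 0, 0, 0, 0, 0, 1]]

```text
clock: 18.73
ee_pos: [0.4238, 0.2388, 0.3353]
tool_rot: [-0.001, 0.5, 0.866, -0.001]
force: [-0.6, 0.1, -0.2]
width: 0.003
finger_force: 0.0
```

>>> step_arm:
  motion:
    - [[0, 0, 0, 0, 0, 0, 1], [0, 0, 0, 0, 0, 0, 1], [0, 0, 0, 0, 0, 0, 1], [0, 0, 0, 0, 0, 0, 1], [0, 0, 0, 0, 0, 0, 1]]

```text
clock: 19.35
ee_pos: [0.4238, 0.2388, 0.3354]
tool_rot: [-0.001, 0.5, 0.866, -0.001]
force: [0.2, 0.4, -0.2]
width: -0.001
finger_force: 0.0
```

```bash
python3 see.py 7; sleep 0
python3 - <<'E'
from h import *
a=cloud(dict(np.load('pics/scene7.npz')));d=cap('scene','s8');P=cloud(d)
for C in(a,P):
    k=C[(C[...,0]>.34)&(C[...,0]<.5)&(C[...,1]>.14)&(C[...,1]<.3)&(C[...,2]>.06)&(C[...,2]<.19)];print(len(k),k.mean(0))
E
```

```text
tcp [0.424 0.239 0.335] F [ 0.22   0.414 -0.179]
top 65 rim z 0.294 centre [0.405 0.195]
bail 165 [0.42  0.212 0.125] [0.46  0.255 0.134]
scene 623 rim z 0.293 centre [0.422 0.239]
bail 354 [0.422 0.222 0.123] [0.462 0.259 0.136]
1392 [0.42136166 0.22076424 0.09938297]
1392 [0.42123024 0.22086762 0.09962789]
```

View pics/v7.png

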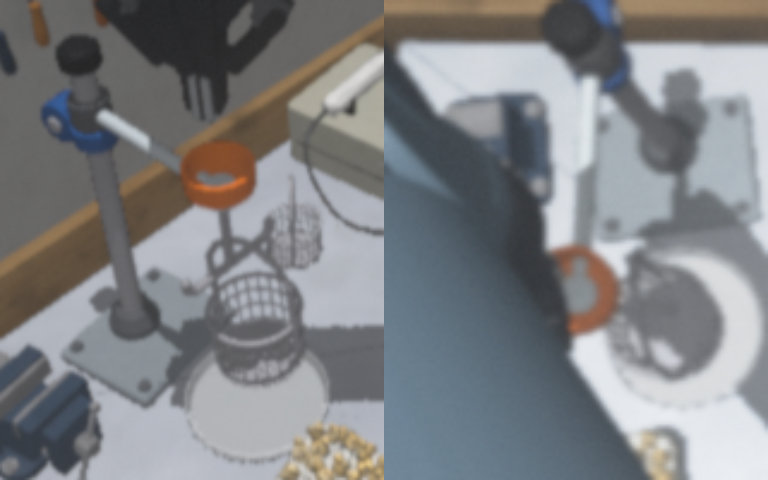

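The basket hangs still and upright over its dish. The cup is at the top of its travel (rim at z 0.293) and the gripper is clear of it. Handing in.

```bash
python3 -c "
from bench import arm
print(arm.finish_job())"
```

```text
the job is handed in; nothing more can be done
None
```

I handed the job in at about 19.5 s: the basket hangs still on the double hook at the top of its travel, over its dish, and the robot touches nothing; the hand-in gave no verdict.

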